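# Fit the dish warmer's adapter plate and sort dishes and bottle into their warm bays

### The arm

A 6-joint arm with a two-finger parallel gripper is mounted at the origin on a cart in front of the work surface, level with it; the furniture and walls round the work are solid. World frame = base frame: x ahead of the robot, y to its left, z up, the work surface at z = 0. Lengths are in mm, angles in rad, forces in N, time in s.
With the tool pointing down it reaches from about 350 to 975 mm from the base axis. Payload 7.1 kg.
Tool frame: the origin (TCP) lies between the finger pads; the fingertips stand 14 mm ahead of it and the grasp point (between the pads) lies 5 mm behind it (ctrl.tcp_to_tips is the distance from the TCP to the fingertips, in mm); z points along the fingers, y is the line along which they close (so a half turn about z gives the same grasp; the last joint's range is limited). The gripper opens to 88 mm and grips with 3 to 60 N. Pads are 20 mm wide; open, the fingers measure 115 mm over their backs; the gripper's body (75 mm by 178 mm) begins 61 mm behind the grasp point.
Start: joints at [1.148, 0.423, 1.63, -0, 1.089, -0.019], TCP at [245.54, 574.73, 236.675] pointing down, gripper open.
Joint ranges: [-3, 3], [-0.9, 2.11], [0.09, 2.58], [-1.31, 4.45], [0.11, 2.69], [-2.54, 2.54]. Speed limits (rad/s): [2.39, 2.39, 3.01, 3.14, 3.14, 3.14].

### API

Orientations are given as a rotation vector (axis times angle).
In Python, from workcell import ctrl gives the robot as it stands.
- The arm moves only by the tool apply_moves, never from a script. Its argument "series" is a list that holds one entry, the list of rows, each a list of 7 numbers: the shift along the tool's x, y, z in cm, then the turn, a rotation vector about the tool's x, y, z in degrees, then the opening, from 0 (shut) to 1 (fully open). A call has 1 to 12 rows; each row shifts and turns the commanded pose from where the row before left it, along the tool's axes as they then stand; what a row does not reach is not made up. A row lasts 1/10 s, in which the tool goes at most 50 mm and 8.59 degrees, less where a joint would pass 70% of its speed; a pose out of reach is approached as far as the arm can. A call with a gripper value outside its range is refused whole. The fingers move at their own pace and stop on an object; the grip force is fixed at half the most. Time passes only in rows, so rows that do not move let the fingers close. It gives the time, the measured TCP pose, the force and the opening at its end, in the units of the state.
- ctrl.get_obs(): the state, without advancing time (a new reading comes with each control period).
- ctrl.get_image(name): name is "scene" or "top" or "wrist"; returns a dict with "img" (480x640x3 uint8, blue, green, red), "K" (3x3 intrinsics, pixels), "cam_to_world" (4x4, takes a point from camera to world coordinates). Camera axes: x right, y down, z forward; pixel columns grow to the right and rows downward; lengths in mm; the calibration is good to about 2 mm. A picture is of the moment at which its call begins. There is no depth.
- ctrl.close_job(): hands the job in, once; it reports no verdict.
The state is a dict: "t": time; "qpos": joint angles; "qvel": joint speeds; "joint_torque": joint torques, N m; "ee_pos": TCP position; "orientation": TCP orientation; "ft_force": force on the tool from outside, world axes, zero at the start; "moment": the same for the moment, N m; "width": finger opening in mm.
Only numpy, scipy, OpenCV 4.12 (cv2) and the standard library are available. Lean on these libraries where they do the work, as an engineer would, in place of code of your own. Each camera call takes 0.05 s, during which the arm holds its last target. There are 200 camera calls.

### The job

Put everything on heat for the session: thread the grey adapter plate over the two pins of the dish warmer, so that it lies flat on the hot plate, then sort the three culture dishes into its openings by size, the large dish in the large opening and one small dish in each small opening, all standing flat on the hot plate. Stand the brown bottle upright in the round well of the bottle warmer. Keep the dishes and the bottle upright all the while and leave the tweezers, the pipette capsule and the white bottle where they are.

Things in the scene. Friction and masses are not known exactly. Their poses are not given: they have to be found in the camera images.
- dish_warmer: Fixed dish warmer: low white box, dark hot plate on top, 84 (x) x 226 (y) x 28 mm high. Two upright steel pins near opposite corners, at (x, y) = (+27, +99) and (-27, -99) mm: 6 mm thick, 11 mm tall, upper 5 mm tapering to 2.4 mm. The adapter plate lies on it with its origin over the warmer's in plan. Origin: centre of the underside, z up; read-out on the -x face.
- adapter_plate: Loose flat grey plate, 75 (x) x 218 (y) x 5 mm, 0.13 kg. Through openings on its line x = 0: 63 mm wide at y = +57, 43 mm at y = -20 and y = -68 mm. 10 mm pin holes at (+27, +99), (-27, -99). Black bar handle at (0, +13), 30 (x) x 12 (y) mm, from 10 to 25 mm above the underside: grip its 12 mm. Fits the warmer either way round. Origin: centre of the outline, at the underside.
- bottle_warmer: Fixed bottle warmer: square grey block, 54 x 54 mm, 30 mm high, on a white foot. Round well at its centre, 40 mm wide, 18 mm deep (floor 12 mm above the underside). Origin: centre of the underside, z up.
- dish_small_a: Small round lidded culture dish, pink inside, loose, 36 mm across at the grip (lid 38), 11 to 13 mm high, 11 g, lid fixed on. Goes into either 43 mm opening, down on the hot plate; 6 mm then stand out, so grip it by its top 5 to 6 mm, fingers closing along the plate's x (short side). Origin: centre of the underside, z up.
- dish_small_b: Second small culture dish, the same as the first (36 mm across, 11 to 13 mm high); the two are interchangeable, one in each 43 mm opening.
- dish_large: Large round lidded culture dish, pink inside, loose, 54 mm across at the grip (lid 57), 14 to 16 mm high, 14 g, lid fixed on. Goes into the 63 mm opening, down on the hot plate; 9 mm then stand out, so grip it by its top 7 mm, fingers closing along the plate's x, clear of the handle. Origin: centre of the underside, z up.
- brown_bottle: Small brown round bottle with a screw cap, loose, body 33 mm in diameter, 63 mm high with its cap (the body can be gripped up to 52 mm), 50 g. Goes upright into the bottle warmer's well; grip it 24 mm or more above its bottom, so that the fingers stay above the block. Origin: centre of the underside, z up.
- tweezers: Bystander: tweezers, 118 mm long (y), 12 mm wide, 9 mm high, on the 8 mm steel board in front of the joystick box. Origin: centre of the underside. Leave alone.
- pipette_capsule: Bystander: white box-shaped capsule with a coloured end, 24 x 78 (y) x 20 mm, lying on the table in front of the steel board. Origin: centre of the underside. Leave alone.
- white_bottle: Bystander: small white bottle, 28 mm in diameter, 56 mm high, behind the steel board near the computer. Origin: centre of the underside. Leave alone.

How it is judged (in metres and radians):
On the way, in this order (a step that is already met when the one before it is completed fails the run):
1. the adapter plate lies flat on the dish warmer over both pins (x of adapter_plate in the frame of dish_warmer between -0.006 and 0.006 m and y of adapter_plate in the frame of dish_warmer between -0.006 and 0.006 m and z of adapter_plate in the frame of dish_warmer between 0.025 and 0.031 m and angle between the y axis of adapter_plate and the y axis of dish_warmer, either way round below 0.1 rad and angle between adapter_plate's own z axis and vertical below 0.06 rad), for 0.2 s.
2. then the three dishes stand in the openings of their size ((((x of dish_small_a in the frame of adapter_plate between -0.006 and 0.006 m and y of dish_small_a in the frame of adapter_plate between -0.026 and -0.014 m and z of dish_small_a in the frame of adapter_plate between -0.003 and 0.003 m and angle between dish_small_a's own z axis and vertical below 0.08 rad) and (x of dish_small_b in the frame of adapter_plate between -0.006 and 0.006 m and y of dish_small_b in the frame of adapter_plate between -0.074 and -0.062 m and z of dish_small_b in the frame of adapter_plate between -0.003 and 0.003 m and angle between dish_small_b's own z axis and vertical below 0.08 rad)) or ((x of dish_small_a in the frame of adapter_plate between -0.006 and 0.006 m and y of dish_small_a in the frame of adapter_plate between -0.074 and -0.062 m and z of dish_small_a in the frame of adapter_plate between -0.003 and 0.003 m and angle between dish_small_a's own z axis and vertical below 0.08 rad) and (x of dish_small_b in the frame of adapter_plate between -0.006 and 0.006 m and y of dish_small_b in the frame of adapter_plate between -0.026 and -0.014 m and z of dish_small_b in the frame of adapter_plate between -0.003 and 0.003 m and angle between dish_small_b's own z axis and vertical below 0.08 rad))) and x of dish_large in the frame of adapter_plate between -0.007 and 0.007 m and y of dish_large in the frame of adapter_plate between 0.05 and 0.064 m and z of dish_large in the frame of adapter_plate between -0.003 and 0.003 m and angle between dish_large's own z axis and vertical below 0.08 rad), for 0.2 s.
At the end, for the whole second after the job is handed in: The plate is flat over both pins (centre within 6 mm, height 3 mm, turn 0.1 rad, either way round); a small dish in each small opening (6 mm), the large dish in the large one (7 mm), level, on the hot plate; the brown bottle upright in the well (7 mm), on its floor; all released, at rest (all of step 1 and all of step 2 and horizontal distance between brown_bottle and bottle_warmer below 0.007 m and z of brown_bottle in the frame of bottle_warmer between 0.009 and 0.015 m and angle between brown_bottle's own z axis and vertical below 0.1 rad and linear speed of each of adapter_plate, dish_small_a, dish_small_b, dish_large, brown_bottle below 0.02 m/s); the robot touches nothing.
It fails at once if a culture dish or the brown bottle is tipped by more than about 30 degrees (angle between any of dish_small_a, dish_small_b, dish_large, brown_bottle's own z axis and vertical above 0.52 rad).
It fails at once if a bystander (tweezers, pipette capsule, white bottle) is pushed more than 30 mm (distance of any of tweezers, pipette_capsule, white_bottle from where it was at the start of the episode above 0.03 m).
It also fails if it takes over 134 s, if anything falls off the work surface, if the arm or the gripper's body presses on something with over 40 N, if the wrist force passes 120 N, or if a joint passes its speed limit or range.

## Working session

There is one attempt and no reset: what is moved stays moved. The work goes in short steps, Python scripts to look and compute and a tool call to move; the robot and the scene stay as the last step left them, time stands still between calls to the robot, and variables do not carry over. Pictures are saved under pics/ and viewed, on a budget of 14 in all, crops included, one or two more only if the job needs it, and the job is handed in when it is done.

Besides the shell and the picture viewer there is one more tool, called after "Call:" by a JSON object that holds its "method" and its "body". apply_moves: Moves the arm, as the interface text tells. Its arguments: {"type":"object","properties":{"series":{"type":"array","items":{"type":"array","items":{"type":"array","items":{"type":"number"}}}}},"required":["series"]}

```bash
ls && mkdir -p pics
cat > h.py <<'E'
import numpy as np, cv2, pickle
from scipy.spatial.transform import Rotation as R
from workcell import ctrl
def snap(name,tag):
    d=ctrl.get_image(name); cv2.imwrite(f'pics/{tag}.png',d['img']); pickle.dump(d,open(f'pics/{tag}.pkl','wb')); return d
def load(tag): return pickle.load(open(f'pics/{tag}.pkl','rb'))
def ray(d,u,v):
    T=np.array(d['cam_to_world']); r=T[:3,:3]@np.linalg.inv(d['K'])@[u,v,1]; return T[:3,3],r/np.linalg.norm(r)
def onplane(d,u,v,z):
    o,r=ray(d,u,v); return o+r*(z-o[2])/r[2]
def proj(d,p):
    T=np.array(d['cam_to_world']); c=T[:3,:3].T@(np.array(p)-T[:3,3]); q=np.array(d['K'])@c; return q[:2]/q[2]
def tri(*obs):
    A=np.zeros((3,3));b=np.zeros(3)
    for d,u,v in obs:
        o,r=ray(d,u,v);P=np.eye(3)-np.outer(r,r);A+=P;b+=P@o
    p=np.linalg.solve(A,b)
    return p,[float(np.linalg.norm(proj(d,p)-[u,v])) for d,u,v in obs]
E
python3 - <<'E'
from h import *
for n in ('top','scene','wrist'):
    d=snap(n,n+'0'); print(n,np.round(d['K'],1).tolist(),np.round(d['cam_to_world'],3).tolist())
o=ctrl.get_obs(); print(o)
E
```

```text
pics
top [[531.9, 0.0, 322.7], [0.0, 531.9, 238.4], [0.0, 0.0, 1.0]] [[-0.023, -0.979, 0.201, 339.313], [-1.0, 0.022, -0.008, -35.37], [0.004, -0.201, -0.98, 1105.938], [0.0, 0.0, 0.0, 1.0]]
scene [[493.5, 0.0, 322.4], [0.0, 493.5, 230.9], [0.0, 0.0, 1.0]] [[0.613, -0.566, 0.551, -67.519], [-0.79, -0.451, 0.416, -504.276], [0.013, -0.69, -0.723, 848.309], [0.0, 0.0, 0.0, 1.0]]
wrist [[351.9, 0.0, 326.0], [0.0, 351.9, 236.5], [0.0, 0.0, 1.0]] [[0.393, 0.875, 0.282, 165.134], [0.919, -0.374, -0.122, 607.903], [-0.001, 0.308, -0.951, 383.734], [0.0, 0.0, 0.0, 1.0]]
{'t': 0.15, 'qpos': array([ 1.14801386e+00,  4.23669620e-01,  1.63048079e+00, -1.19713460e-05,
        1.08859097e+00, -1.89689096e-02]), 'qvel': array([ 0.00065081, -0.00264661, -0.00270256, -0.00127485, -0.00022879,
       -0.00032961]), 'joint_torque': array([ 7.83379983e-04, -5.44986677e+01, -2.73919469e+01,  6.44219038e-02,
        2.05266610e-02, -1.06569207e-04]), 'ee_pos': array([245.37762185, 574.38331102, 236.09078782]), 'orientation': array([-6.29950835e-01, -3.07753912e+00,  1.76409336e-03]), 'ft_force': array([-2.24883328,  0.1447372 , -0.32703047]), 'moment': array([ 0.0226711 , -0.03584016, -0.00463228]), 'width': 87.72329595035275}
```

View pics/top0.png

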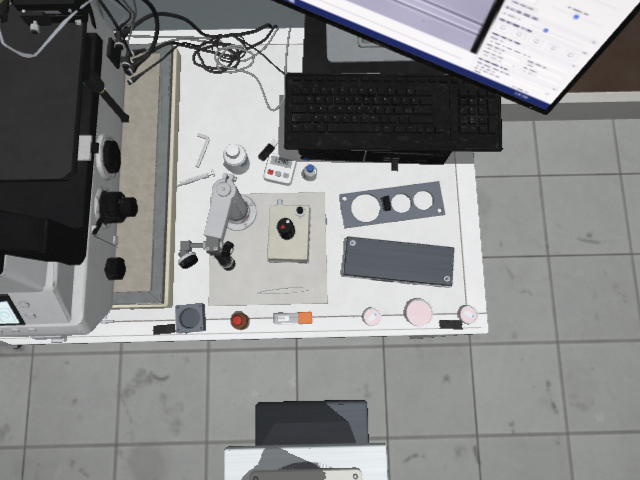

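View pics/scene0.png

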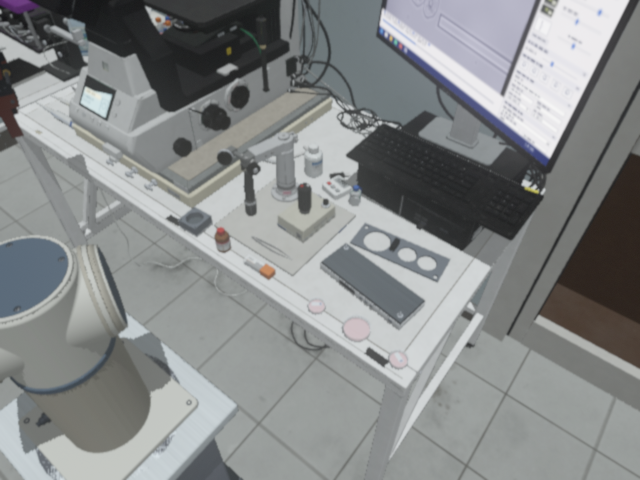

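Top view: plate centre ≈(391,203), its large opening (366,208), small openings (401,203) and (423,201). The warmer is at ≈(398,262) with pins (352,243) and (446,279). Dishes: small (372,316), large (418,312), small (468,314). Brown bottle ≈(240,320), well ≈(190,317). The scene view shows the same layout, with the handle at (394,243).

Run:
```python
from h import *
t=load('top0');s=load('scene0')
for n,z,p in [('handle',25,(388,202.5)),('Lhole',5,(366,208)),('s1',5,(401,203)),('s2',5,(423,201)),('pinA',36,(352,243)),('pinB',36,(446,279)),('dishS1',12,(372,316)),('dishL',15,(418,312)),('dishS2',12,(468,314)),('bottle cap',63,(240,319)),('well',30,(190,317)),('white',56,(235,152)),('whiteb',56,(309,170))]:
    q=onplane(t,*p,z); print(n,np.round(q),'scene px',np.round(proj(s,q)))
for n,a,b in [('handle',(388,202.5),(394,243)),('dishL',(418,312),(356,327)),('dishS1',(372,316),(317,305)),('dishS2',(468,314),(398,358)),('Lhole',(366,208),(377,242)),('bottle',(240,319),(221,233)),('well',(190,317),(197,216))]:
    p,e=tri((t,*a),(s,*b));print(n,np.round(p),np.round(e,1))
T=np.array(load('wrist0')['cam_to_world']);o=ctrl.get_obs()
Rt=R.from_rotvec(o['orientation']).as_matrix();print('tool axes\n',np.round(Rt,3));print('cam in tool',np.round(Rt.T@(T[:3,3]-o['ee_pos'])),np.round(Rt.T@T[:3,:3],2).tolist())
```

```text
handle [ 635. -184.   25.] scene px [396. 243.]
Lhole [ 629. -139.    5.] scene px [378. 241.]
s1 [ 639. -214.    5.] scene px [408. 254.]
s2 [ 642. -262.    5.] scene px [427. 263.]
pinA [ 548. -104.   36.] scene px [346. 245.]
pinB [ 469. -292.   36.] scene px [399. 313.]
dishS1 [ 400. -141.   12.] scene px [317. 304.]
dishL [ 406. -235.   15.] scene px [356. 325.]
dishS2 [ 399. -338.   12.] scene px [399. 357.]
bottle cap [397. 120.  63.] scene px [223. 230.]
well [405. 225.  30.] scene px [196. 218.]
white [742. 134.  56.] scene px [316. 154.]
whiteb [700. -19.  56.] scene px [354. 187.]
handle [ 633. -182.   25.] [1.3 1.2]
dishL [ 405. -236.    9.] [0.3 0.4]
dishS1 [ 400. -141.    7.] [0.3 0.3]
dishS2 [ 399. -338.    9.] [0.4 0.5]
Lhole [ 630. -139.    1.] [0.4 0.4]
bottle [396. 123.  53.] [1.4 1.3]
well [406. 223.  36.] [0.7 0.6]
tool axes
 [[-0.92   0.393 -0.   ]
 [ 0.393  0.92  -0.001]
 [ 0.    -0.001 -1.   ]]
cam in tool [  87.   -1. -148.] [[-0.0, -0.95, -0.31], [1.0, -0.0, -0.0], [0.0, -0.31, 0.95]]
```

Call:
{"method": "apply_moves", "body": {"series": [[[-1.94, -4.32, 0, 0, 0, 0, 1], [-1.94, -4.32, 0, 0, 0, 0, 1], [-1.94, -4.32, 0, 0, 0, 0, 1], [-1.94, -4.32, 0, 0, 0, 0, 1], [-1.94, -4.32, 0, 0, 0, 0, 1], [-1.94, -4.32, 0, 0, 0, 0, 1], [-4, -2.8, 0, 0, 0, 0, 1], [-4, -2.8, 0, 0, 0, 0, 1], [-4, -2.8, 0, 0, 0, 0, 1], [-4, -2.8, 0, 0, 0, 0, 1], [-4, -2.8, 0, 0, 0, 0, 1], [-4, -2.8, 0, 0, 0, 0, 1]]]}}

```text
t: 1.35
ee_pos: [406.1, 39.8, 236.9]
orientation: [0.63, 3.077, 0.0]
ft_force: [1.8, 0.8, 0.1]
width: 87.7
```

```bash
cat >> h.py <<'E'
def plan(pos,yang=None):
    """print tool-frame shift (cm) from the measured pose to world pos, then turn about tool z (deg) to bring tool y to yang (deg, world)"""
    o=ctrl.get_obs(); M=R.from_rotvec(o['orientation']).as_matrix()
    D=M.T@(np.array(pos)-o['ee_pos'])/10; cur=np.degrees(np.arctan2(M[1,1],M[0,1]))
    print('t %.2f'%o['t'],'ee',np.round(o['ee_pos'],1),'yang %.1f'%cur,'tilt',np.round(M[:2,2],3),'F',np.round(o['ft_force'],1),'w %.1f'%o['width'],'q6 %.2f'%o['qpos'][5])
    print('SHIFT cm',np.round(D,2),'len %.1f'%np.linalg.norm(D),'' if yang is None else 'TURN z %.1f'%-(yang-cur))
E
python3 -c "
from h import *
plan([560,-190,277],96)"
```

```text
t 1.35 ee [406.1  39.8 236.9] yang 66.8 tilt [0.001 0.   ] F [1.8 0.8 0.1] w 87.7 q6 -1.10
SHIFT cm [-23.19 -15.07  -4.01] len 28.0 TURN z -29.2
```

Call:
{"method": "apply_moves", "body": {"series": [[[-3.7, -2.5, 0, 0, 0, 0, 1], [-3.7, -2.5, 0, 0, 0, 0, 1], [-3.7, -2.5, 0, 0, 0, 0, 1], [-3.7, -2.5, 0, 0, 0, 0, 1], [-3.7, -2.5, 0, 0, 0, 0, 1], [-3.7, -2.5, 0, 0, 0, 0, 1], [0, 0, 0, 0, 0, -7.3, 1], [0, 0, 0, 0, 0, -7.3, 1], [0, 0, 0, 0, 0, -7.3, 1], [0, 0, 0, 0, 0, -7.3, 1], [0, 0, 0, 0, 0, 0, 1], [0, 0, 0, 0, 0, 0, 1]]]}}

```text
t: 2.55
ee_pos: [550.5, -183.2, 236.5]
orientation: [0.161, -3.137, -0.0]
ft_force: [0.2, -1.5, 0.6]
width: 87.7
```

```bash
python3 -c "
from h import *
plan([635,-184,50],96); snap('wrist','w1')"
```

```text
t 2.55 ee [ 550.5 -183.2  236.5] yang 95.9 tilt [-0.  0.] F [ 0.2 -1.5  0.6] w 87.7 q6 -2.02
SHIFT cm [-8.4  -0.94 18.65] len 20.5 TURN z -0.1
```

View pics/w1.png

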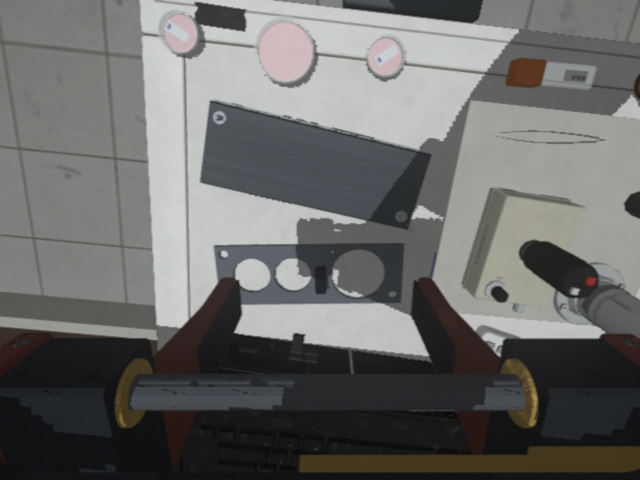

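Wrist view: openings at about (253,274), (294,274) and (357,273), with the handle at (321,279) and pin holes (224,254) and (392,294). The warmer's pins show at (219,117) and (402,216). The dishes are at (181,35), (286,52) and (385,58).

Run:
```python
from h import *
d=load('w1');t=load('top0');im=d['img']
hsv=cv2.cvtColor(im,cv2.COLOR_BGR2HSV);g=cv2.cvtColor(im,cv2.COLOR_BGR2GRAY)
def blobs(m,roi,amin=25):
    x0,y0,x1,y1=roi;mm=np.zeros_like(m);mm[y0:y1,x0:x1]=m[y0:y1,x0:x1]
    n,l,s,c=cv2.connectedComponentsWithStats(mm.astype(np.uint8))
    return [(s[i].tolist(),np.round(c[i],1).tolist()) for i in range(1,n) if s[i][4]>amin]
print('holes',blobs(g>120,(215,246,335,302)))
print('pinholes',blobs(g>110,(216,247,232,262),5),blobs(g>90,(384,286,400,302),5))
print('pins',blobs(g>100,(210,108,230,126),5),blobs(g>75,(392,206,412,226),5))
print('handle',blobs(g<40,(305,255,335,300)))
pink=(hsv[...,1]>25)&((hsv[...,0]<12)|(hsv[...,0]>165))&(g>120)
print('dishes',blobs(pink,(140,0,430,100),100))
print('handle gray',g[270:290,308:334:3].mean(0).round(),'bigarea',g[262:286:4,330:390:6])
```

```text
holes [([221, 250, 7, 8, 45], [224.0, 253.4]), ([215, 256, 3, 31, 63], [215.7, 273.2]), ([235, 258, 36, 33, 912], [252.4, 274.1]), ([275, 258, 36, 32, 754], [290.7, 274.8]), ([332, 269, 3, 15, 34], [333.3, 275.9])]
pinholes [([221, 250, 8, 8, 51], [224.2, 253.5])] [([390, 292, 6, 4, 20], [392.2, 293.6])]
pins [([212, 110, 15, 15, 144], [218.8, 117.0])] [([396, 211, 10, 10, 64], [400.6, 215.9]), ([410, 215, 2, 11, 15], [410.7, 220.9])]
handle [([315, 266, 11, 27, 215], [320.5, 276.5])]
dishes [([164, 15, 31, 36, 528], [180.3, 32.8]), ([259, 23, 52, 57, 2062], [284.5, 48.8]), ([370, 38, 31, 36, 525], [384.2, 56.4])]
handle gray [125.  89.  69.  36.  37.  36.  47.  80. 110.] bigarea [[ 54  94  97  98  96  95  95  95  97  50]
 [ 54  97  96  95  96  97  96  95  95  60]
 [ 54 180  97  95  96  96  98  97  95  72]
 [ 60 194  96  96  95  96  97  96  96  71]
 [ 90 188  96  97  96  96  97  97  97  58]
 [ 94 190  96  97  97  98  98  97  98  51]]
```

```bash
cat >> h.py <<'E'
def fit2(loc,wld):
    """2D rigid fit local->world: yaw deg, origin, residuals"""
    loc=np.array(loc,float);wld=np.array(wld,float);a=loc-loc.mean(0);b=wld-wld.mean(0)
    th=np.arctan2((a[:,0]*b[:,1]-a[:,1]*b[:,0]).sum(),(a*b).sum());c,s=np.cos(th),np.sin(th);M=np.array([[c,-s],[s,c]])
    o=wld.mean(0)-M@loc.mean(0);return np.degrees(th),o,(wld-(loc@M.T+o))
E
python3 - <<'E'
from h import *
d=load('w1');t=load('top0')
px=[(253,274.5),(293,274),(224.1,253.5),(392.3,293.8)];loc=[(0,-68),(0,-20),(-27,-99),(27,99)]
# plate orientation: which pin hole
w=[onplane(d,*p,z)[:2] for p,z in zip(px,(4,4,4,4))]
print('plate',fit2(loc,w)); 
yaw,o,_=fit2(loc,w)
h=onplane(d,320.5,278,25);print('handle wrist',h, 'tri',tri((d,320.5,278),(t,388,202.5)))
pw=[onplane(d,*p,z)[:2] for p,z in (((401,216),33),((219,117),33))]
print('pins',pw,np.linalg.norm(pw[0]-pw[1]),'exp',np.hypot(54,198),fit2([(27,99),(-27,-99)],pw))
print('pin tri',tri((d,401,216),(t,352,243)),tri((d,219,117),(t,446,279)))
for n,a,b,z in [('S2',(181,34.5),(468,314),12),('L',(286,52),(418,312),15),('S1',(385.5,58),(372,316),12)]:
    print(n,np.round(onplane(d,*a,z),1),tri((d,*a),(t,*b)))
E
```

```text
plate (np.float64(6.417681726212001), array([ 634.0320883 , -193.37482101]), array([[-0.08922435,  0.79910589],
       [-0.15031064, -0.12951726],
       [ 0.25777423,  0.45032183],
       [-0.01823924, -1.11991046]]))
handle wrist [ 628.32968443 -181.32965736   25.        ] tri (array([ 635.93255076, -183.08838841,   13.4100851 ]), [2.594665806509335, 1.4142369144628786])
pins [array([ 546.83068002, -105.87775765]), array([ 468.95294875, -293.12090306])] 202.79284141725222 exp 205.23157651784484 (np.float64(-7.328170062534829), array([ 507.89181439, -199.49933035]), array([[-0.46826889, -1.12586921],
       [ 0.46826889,  1.12586921]]))
pin tri (array([ 548.62940673, -104.69145321,   27.95859806]), [0.5749063281651723, 0.2891321550234377]) (array([ 468.82438398, -291.28483604,   39.0334031 ]), [0.11230016984794808, 0.05173082934932232])
S2 [ 399.3 -335.3   12. ] (array([ 399.04819481, -337.63704381,    8.37851601]), [1.0880918239529638, 0.5021479019551436])
L [ 404.5 -236.    15. ] (array([ 405.1809797 , -235.05354705,   18.28642029]), [0.5947359771104356, 0.2677768719888961])
S1 [ 399.5 -141.4   12. ] (array([ 399.66776259, -141.40477147,   12.48543743]), [0.14865311709730572, 0.067512308195097])
```

Call:
{"method": "apply_moves", "body": {"series": [[[-1.37, -0.1, 2.9, 0, 0, -0.5, 1], [-1.37, -0.1, 2.9, 0, 0, 0, 1], [-1.37, -0.1, 2.9, 0, 0, 0, 1], [-1.37, -0.1, 2.9, 0, 0, 0, 1], [-1.37, -0.1, 2.9, 0, 0, 0, 1], [-1.37, -0.1, 2.9, 0, 0, 0, 1], [0, 0, 0, 0, 0, 0, 1], [0, 0, 0, 0, 0, 0, 1]]]}}

```text
t: 3.4
ee_pos: [632.5, -179.8, 62.3]
orientation: [0.178, -3.135, -0.001]
ft_force: [-0.3, -0.5, -0.1]
width: 87.9
```

```bash
python3 -c "
from h import *
plan([632.6,-180.5,23],96.4); d=snap('wrist','w2'); print(proj(d,[632.6,-180.5,25]))"
```

```text
t 3.40 ee [ 632.5 -179.8   62.3] yang 96.5 tilt [-0.002  0.   ] F [-0.3 -0.5 -0.1] w 87.9 q6 -1.98
SHIFT cm [-0.01 -0.07  3.93] len 3.9 TURN z 0.1
[324.41030401 281.68967071]
```

View pics/w2.png

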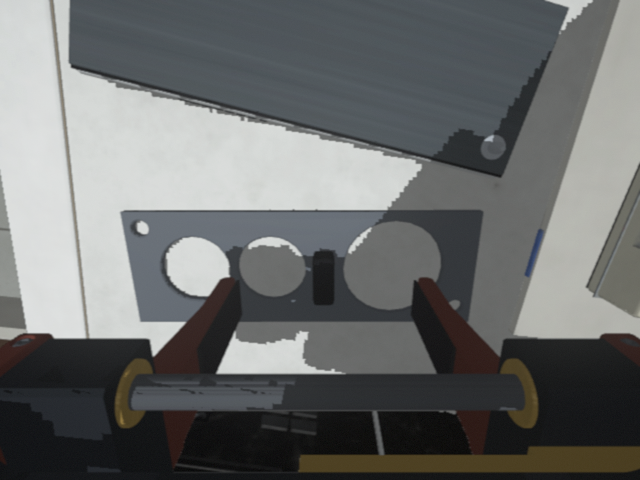

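Call:
{"method": "apply_moves", "body": {"series": [[[0, 0, 2, 0, 0, 0, 1], [0, 0, 1.9, 0, 0, 0, 1], [0, 0, 0, 0, 0, 0, 0], [0, 0, 0, 0, 0, 0, 0], [0, 0, 0, 0, 0, 0, 0], [0, 0, 0, 0, 0, 0, 0], [0, 0, 0, 0, 0, 0, 0], [0, 0, 0, 0, 0, 0, 0], [0, 0, 0, 0, 0, 0, 0]]]}}

```text
t: 4.35
ee_pos: [633.1, -180.0, 23.9]
orientation: [-0.18, 3.136, -0.0]
ft_force: [0.6, -0.4, 0.7]
width: 35.3
```

Call:
{"method": "apply_moves", "body": {"series": [[[0, 0, -1.5, 0, 0, 0, 0], [0, 0, -2, 0, 0, 0, 0], [0, 0, -2, 0, 0, 0, 0], [0, 0, -2, 0, 0, 0, 0], [0, 0, 0, 0, 0, 0, 0], [0, 0, 0, 0, 0, 0, 0], [0, 0, 0, 0, 0, 0, 0]]]}}

```text
t: 5.05
ee_pos: [632.4, -179.8, 97.9]
orientation: [0.18, -3.135, -0.001]
ft_force: [-0.6, 0.8, 0.1]
width: 0.7
```

```bash
python3 -c "
from h import *
plan([508,-199.5,90],82.7); d=snap('wrist','w3')"
```

```text
t 5.05 ee [ 632.4 -179.8   97.9] yang 96.6 tilt [-0.001  0.   ] F [-0.6  0.8  0.1] w 0.7 q6 -1.98
SHIFT cm [12.58 -0.54  0.81] len 12.6 TURN z 13.9
```

View pics/w3.png

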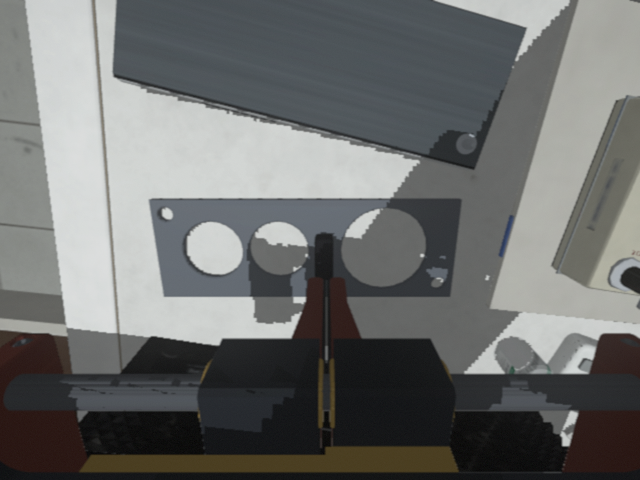

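The fingers need about 1.2 s to close (about 75 mm/s), so the lift came too early. The plate has not moved; its handle is still at (323,255). Reopening and going down again.

Call:
{"method": "apply_moves", "body": {"series": [[[0, 0, 0, 0, 0, 0, 0.5], [0, 0, 0, 0, 0, 0, 0.5], [0, 0, 0, 0, 0, 0, 0.5], [0, 0, 0, 0, 0, 0, 0.5], [0, 0, 0, 0, 0, 0, 0.5], [0, 0, 0, 0, 0, 0, 0.5], [0, 0, 2, 0, 0, 0, 0.5], [0, 0, 2, 0, 0, 0, 0.5], [0, 0, 2, 0, 0, 0, 0.5], [0, 0, 1.5, 0, 0, 0, 0.5], [0, 0, 0, 0, 0, 0, 0.5]]]}}

```text
t: 6.2
ee_pos: [631.5, -179.5, 21.5]
orientation: [0.18, -3.133, -0.002]
ft_force: [-0.7, -0.4, 0.0]
width: 44.1
```

Call:
{"method": "apply_moves", "body": {"series": [[[0, 0, 0, 0, 0, 0, 0], [0, 0, 0, 0, 0, 0, 0], [0, 0, 0, 0, 0, 0, 0], [0, 0, 0, 0, 0, 0, 0], [0, 0, 0, 0, 0, 0, 0], [0, 0, 0, 0, 0, 0, 0], [0, 0, 0, 0, 0, 0, 0], [0, 0, 0, 0, 0, 0, 0]]]}}

```text
t: 7.0
ee_pos: [633.4, -180.2, 24.4]
orientation: [-0.18, 3.136, -0.001]
ft_force: [-1.5, -0.4, 5.5]
width: 11.7
```

Call:
{"method": "apply_moves", "body": {"series": [[[0, 0, -1, 0, 0, 0, 0], [0, 0, -1.5, 0, 0, 0, 0], [0, 0, -1.5, 0, 0, 0, 0], [0, 0, -1.5, 0, 0, 0, 0], [2.47, 0.15, 0, 0, 0, 0, 0], [2.47, 0.15, 0, 0, 0, 0, 0], [2.47, 0.15, 0, 0, 0, 0, 0], [2.47, 0.15, 0, 0, 0, 0, 0], [2.47, 0.15, 0, 0, 0, 4.6, 0], [0, 0, 0, 0, 0, 4.6, 0], [0, 0, 0, 0, 0, 4.6, 0], [0, 0, 0, 0, 0, 0, 0]]]}}

```text
t: 8.2
ee_pos: [509.8, -186.9, 79.9]
orientation: [0.2, 3.134, -0.001]
ft_force: [-0.5, 0.0, -1.1]
width: 11.8
```

Call:
{"method": "apply_moves", "body": {"series": [[[0, 0, 0, 0, 0, 0, 0], [0, 0, 0, 0, 0, 0, 0], [0, 0, 0, 0, 0, 0, 0]]]}}

```text
t: 8.5
ee_pos: [509.6, -186.6, 78.8]
orientation: [0.197, 3.135, -0.0]
ft_force: [-0.3, -0.1, -1.8]
width: 11.7
```

```bash
python3 -c "
from h import *
plan([509.6,-186.6,60],82.7); d=snap('wrist','w4')"
```

```text
t 8.50 ee [ 509.6 -186.6   78.8] yang 82.8 tilt [ 0. -0.] F [-0.3 -0.1 -1.8] w 11.7 q6 -1.82
SHIFT cm [0.   0.   1.88] len 1.9 TURN z 0.1
```

View pics/w4.png

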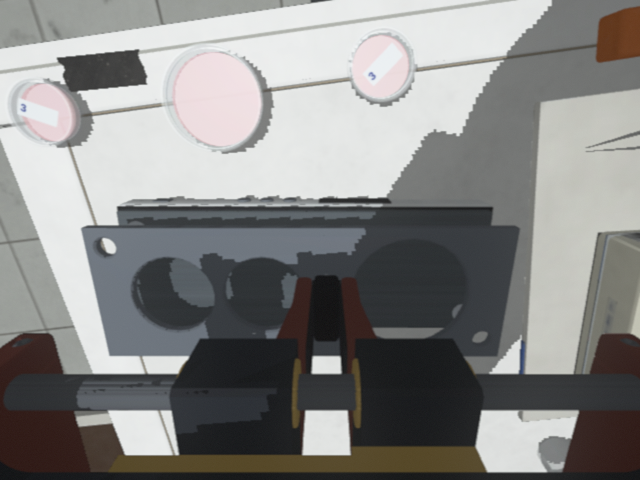

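Wrist view: the plate is held level over the warmer, with pin holes at about (106,246) and (480,337). The warmer's front edge shows just beyond it at row ~208.

Run:
```python
from h import *
d=load('w4');im=d['img'];g=cv2.cvtColor(im,cv2.COLOR_BGR2GRAY)
pts=[]
for (x0,y0,x1,y1,th) in [(90,232,122,260,130),(466,326,494,348,88)]:
    m=(g[y0:y1,x0:x1]>th).astype(np.uint8);n,l,s,c=cv2.connectedComponentsWithStats(m)
    i=1+np.argmax(s[1:,4]);print(s[i],c[i]+[x0,y0]); pts.append((x0+s[i][0]+s[i][2]/2-.5,y0+s[i][1]+s[i][3]/2-.5))
w=[onplane(d,*p,57)[:2] for p in pts];print(w)
# corners of top outline
cor=[(83,226),(519,227),(497,355),(108,355)];cw=[onplane(d,*p,59.4)[:2] for p in cor];print(np.round(cw,1))
print(fit2([(-27,-99),(27,99)],w));print(fit2([(-37.5,-109),(-37.5,109),(37.5,109),(37.5,-109)],cw))
```

```text
[ 12   5  15  17 188] [108.81382979 245.31382979]
[  6   5  16  12 123] [479.5203252  336.56097561]
[array([ 468.1622144, -293.3584132]), array([ 546.40633511, -105.3361016 ])]
[[ 456.3 -301.3]
 [ 483.8  -87.4]
 [ 558.   -96.5]
 [ 530.7 -312.7]]
(np.float64(-7.339163552832994), array([ 507.28427475, -199.3472574 ]), array([[ 0.30325288,  0.72872322],
       [-0.30325288, -0.72872322]]))
(np.float64(-7.332665232045332), array([ 507.19310726, -199.50517207]), array([[ 0.18739978,  1.49811824],
       [-0.0815556 , -0.82230204],
       [-0.30440873, -0.33382188],
       [ 0.19856455, -0.34199433]]))
```

The held plate (507.3,-199.4,-7.3°) matches the pins (507.9,-199.5,-7.3°) to under 1 mm. Lowering.

Call:
{"method": "apply_moves", "body": {"series": [[[-0.05, 0, 0.6, 0, 0, 0, 0], [0, 0, 0.6, 0, 0, 0, 0], [0, 0, 0.5, 0, 0, 0, 0], [0, 0, 0.3, 0, 0, 0, 0], [0, 0, 0.2, 0, 0, 0, 0], [0, 0, 0, 0, 0, 0, 0], [0, 0, 0, 0, 0, 0, 0]]]}}

```text
t: 9.25
ee_pos: [510.0, -186.8, 56.7]
orientation: [0.198, 3.135, -0.0]
ft_force: [0.2, -0.1, -1.0]
width: 11.7
```

Call:
{"method": "apply_moves", "body": {"series": [[[0, 0, 0.15, 0, 0, 0, 0], [0, 0, 0.15, 0, 0, 0, 0], [0, 0, 0.1, 0, 0, 0, 0], [0, 0, 0, 0, 0, 0, 0], [0, 0, 0, 0, 0, 0, 0]]]}}

```text
t: 9.75
ee_pos: [509.9, -186.7, 52.7]
orientation: [-0.198, -3.135, -0.0]
ft_force: [-0.3, -0.8, -0.8]
width: 11.8
```

Call:
{"method": "apply_moves", "body": {"series": [[[0, 0, 0.05, 0, 0, 0, 0], [0, 0, 0, 0, 0, 0, 0.45], [0, 0, 0, 0, 0, 0, 0.45], [0, 0, 0, 0, 0, 0, 0.45], [0, 0, 0, 0, 0, 0, 0.45], [0, 0, 0, 0, 0, 0, 0.45], [0, 0, -1.5, 0, 0, 0, 0.45], [0, 0, -3, 0, 0, 0, 0.6], [0, 0, -3, 0, 0, 0, 0.75], [0, 0, -3, 0, 0, 0, 0.75]]]}}

```text
t: 10.75
ee_pos: [509.8, -186.7, 159.2]
orientation: [0.198, 3.135, -0.0]
ft_force: [0.1, 0.4, -0.9]
width: 60.4
```

Call:
{"method": "apply_moves", "body": {"series": [[[0, 0, 0, 0, 0, 8.2, 0.75], [0, 0, 0, 0, 0, 8.2, 0.75], [0, 0, 0, 0, 0, 8.2, 0.75], [0, 0, 0, 0, 0, 8.2, 0.75], [0, 0, 0, 0, 0, 8.2, 0.75], [0, 0, 0, 0, 0, 8.2, 0.75], [0, 0, 0, 0, 0, 8.2, 0.75], [0, 0, 0, 0, 0, 8.2, 0.75], [0, 0, 0, 0, 0, 8.2, 0.75], [0, 0, 0, 0, 0, 8.2, 0.75], [0, 0, 0, 0, 0, 8.1, 0.75], [0, 0, 0, 0, 0, 0, 0.75]]]}}

```text
t: 11.95
ee_pos: [510.1, -186.8, 158.2]
orientation: [2.36, 2.073, 0.001]
ft_force: [0.3, -0.3, -0.7]
width: 65.5
```

```bash
python3 -c "
from h import *
plan([400,-190,160],-7.3)"
```

```text
t 11.95 ee [ 510.1 -186.8  158.2] yang -7.4 tilt [ 0.001 -0.   ] F [ 0.3 -0.3 -0.7] w 65.5 q6 -0.24
SHIFT cm [ -1.74 -10.87  -0.19] len 11.0 TURN z -0.1
```

Call:
{"method": "apply_moves", "body": {"series": [[[-0.85, -3.4, 0, 0, 0, 0, 0.75], [-0.85, -3.4, 0, 0, 0, 0, 0.75], [0, 0, 0, 0, 0, 0, 0.75], [0, 0, 0, 0, 0, 0, 0.75]]]}}

```text
t: 12.35
ee_pos: [440.4, -195.2, 158.0]
orientation: [2.356, 2.076, 0.001]
ft_force: [1.1, -0.6, 0.2]
width: 66.0
```

```bash
python3 -c "
from h import *
plan([399.6,-141.4,100],-7.3); d=snap('wrist','w5')"
```

```text
t 12.35 ee [ 440.4 -195.2  158. ] yang -7.2 tilt [ 0.001 -0.001] F [ 1.1 -0.6  0.2] w 66.0 q6 -0.32
SHIFT cm [ 4.82 -4.73  5.79] len 8.9 TURN z 0.1
```

View pics/w5.png

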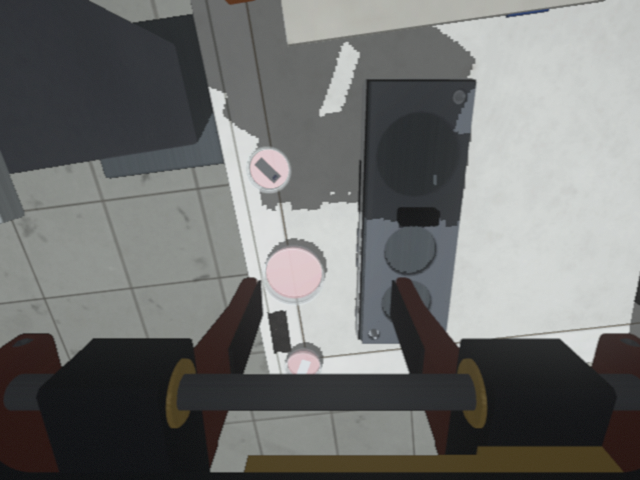

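Wrist view: the plate lies on the warmer with pins through at (459,97) and (375,334), openings (417,153), (410,249) and (407,300). The dishes are at (270,169), (295,271) and (304,360).

Run:
```python
from h import *
d=load('w5');t=load('top0');w1=load('w1');im=d['img'];g=cv2.cvtColor(im,cv2.COLOR_BGR2GRAY)
hsv=cv2.cvtColor(im,cv2.COLOR_BGR2HSV)
pink=((hsv[...,1]>18)&((hsv[...,0]<15)|(hsv[...,0]>160))&(g>90)).astype(np.uint8)
for n,(x0,y0,x1,y1),z,(u,v) in [('S1',(245,140,295,196),12,(385.5,58)),('L',(260,235,330,305),15,(286,52))]:
    c,_=cv2.findContours(cv2.morphologyEx(pink[y0:y1,x0:x1],cv2.MORPH_CLOSE,np.ones((15,15))),cv2.RETR_EXTERNAL,cv2.CHAIN_APPROX_NONE)
    c=max(c,key=cv2.contourArea);(cx,cy),r=cv2.minEnclosingCircle(c);e=cv2.fitEllipse(c);p=np.array(e[0])+[x0,y0]
    q=onplane(d,*p,z);print(n,p.round(1),np.round(e[1],1),'world',q.round(1),'diam',np.round(onplane(d,p[0]+e[1][0]/2,p[1],z)[0:2]-q[:2],1),'tri',np.round(tri((d,*p),(w1,u,v))[0],1))
P=[onplane(d,*p,36)[:2] for p in ((459,97),(375,334))];print('pins',np.round(P,1),fit2([(27,99),(-27,-99)],P)[:2])
O=[onplane(d,*p,33)[:2] for p in ((417.5,153),(410,249))];print('openings',np.round(O,1),fit2([(0,57),(0,-20)],O))
c=cv2.HoughCircles(cv2.medianBlur(g,3)[60:345,355:480],cv2.HOUGH_GRADIENT,1,30,param1=60,param2=14,minRadius=20,maxRadius=48)
print(None if c is None else (c[0]+[355,60,0]).round(1))
```

```text
S1 [268.  168.6] [35.3 46.5] world [ 397.3 -140.5   12. ] diam [14.5 -1.8] tri [ 397.7 -140.9    8.1]
L [291.9 274. ] [53.3 57.6] world [ 402.6 -235.2   15. ] diam [23.7 -3. ] tri [ 403.1 -236.3   12.3]
pins [[ 545.7 -105.5]
 [ 469.8 -292.7]] (np.float64(-6.8208441931644215), array([ 507.77237818, -199.08493276]))
openings [[ 515.2 -141.2]
 [ 505.4 -217.8]] (np.float64(-7.269515115800489), array([ 507.9853164 , -197.82469223]), array([[ 0.01357712,  0.10643532],
       [-0.01357712, -0.10643532]]))
[[411.5 248.5  25.7]
 [394.5 308.5  38.6]]
```

Call:
{"method": "apply_moves", "body": {"series": [[[1.62, -1.57, 2.7, 0, 0, 0, 0.65], [1.62, -1.57, 2.7, 0, 0, 0, 0.65], [1.61, -1.58, 2.7, 0, 0, 0, 0.65], [0, 0, 2.5, 0, 0, 0, 0.65], [0, 0, 2, 0, 0, 0, 0.65], [0, 0, 1.15, 0, 0, 0, 0.65], [0, 0, 0, 0, 0, 0, 0.65], [0, 0, 0, 0, 0, 0, 0.65]]]}}

```text
t: 13.2
ee_pos: [400.5, -141.0, 19.9]
orientation: [2.358, 2.075, 0.0]
ft_force: [-0.2, -0.0, 0.3]
width: 57.0
```

```bash
python3 -c "
from h import *
plan([399.6,-141.2,20.5],-7.3); d=snap('wrist','w6'); print(proj(d,[399.6,-141.2,12]))"
```

```text
t 13.20 ee [ 400.5 -141.    19.9] yang -7.3 tilt [ 0. -0.] F [-0.2 -0.   0.3] w 57.0 q6 -0.24
SHIFT cm [-0.04 -0.08 -0.06] len 0.1 TURN z 0.0
[328.54918312 303.51376411]
```

View pics/w6.png

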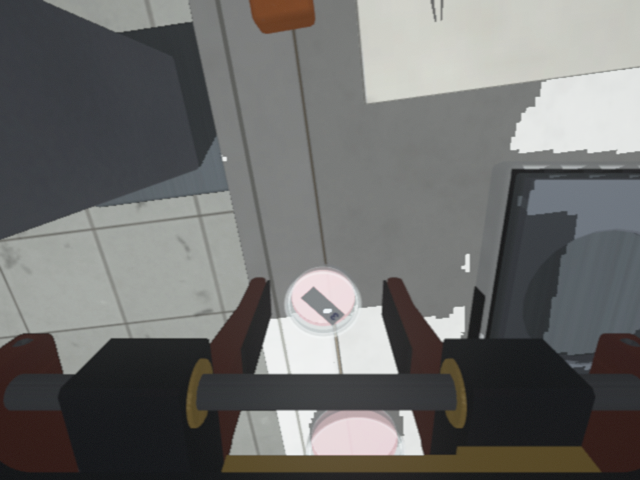

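Dish at (323,301) against a predicted (328.5,303.5): shift about 1 mm in tool x and −2.5 mm in tool y, then close.

Call:
{"method": "apply_moves", "body": {"series": [[[0.1, -0.28, 0, 0, 0, 0, 0.65], [0, 0, 0, 0, 0, 0, 0.2], [0, 0, 0, 0, 0, 0, 0], [0, 0, 0, 0, 0, 0, 0], [0, 0, 0, 0, 0, 0, 0], [0, 0, 0, 0, 0, 0, 0], [0, 0, 0, 0, 0, 0, 0], [0, 0, 0, 0, 0, 0, 0]]]}}

```text
t: 14.05
ee_pos: [397.2, -139.5, 19.9]
orientation: [2.359, 2.074, 0.0]
ft_force: [-0.8, -0.7, 6.6]
width: 33.4
```

Call:
{"method": "apply_moves", "body": {"series": [[[0, 0, -1.5, 0, 0, 0, 0], [0, 0, -2, 0, 0, 0, 0], [0, 0, -2, 0, 0, 0, 0], [0, 0, -1, 0, 0, 0, 0], [0, 0, 0, 0, 0, 0, 0], [0, 0, 0, 0, 0, 0, 0]]]}}

```text
t: 14.65
ee_pos: [397.0, -139.4, 84.4]
orientation: [2.359, 2.075, 0.0]
ft_force: [0.2, 0.0, -0.4]
width: 33.1
```

```bash
python3 -c "
from h import *
o=ctrl.get_obs();th=np.radians(-7.3)
for n,y in (('s-20',-20),('s-68',-68),('L57',57)):
    p=np.array([508.0,-199.4])+y*np.array([-np.sin(th),np.cos(th)]); print(n,p)
    plan([*p,o['ee_pos'][2]],-7.3)
d=snap('wrist','w7')
import sys
im=d['img'];cv2.imwrite('pics/w7c.png',cv2.resize(im[200:480,160:480],None,fx=1.5,fy=1.5))
"
```

```text
s-20 [ 505.45870783 -219.23788885]
t 14.65 ee [ 397.  -139.4   84.4] yang -7.3 tilt [ 0. -0.] F [ 0.2  0.  -0.4] w 33.1 q6 -0.24
SHIFT cm [-6.53 11.78  0.  ] len 13.5 TURN z -0.0
s-68 [ 499.35960662 -266.8488221 ]
t 14.65 ee [ 397.  -139.4   84.4] yang -7.3 tilt [ 0. -0.] F [ 0.2  0.  -0.4] w 33.1 q6 -0.24
SHIFT cm [-11.33  11.79   0.  ] len 16.4 TURN z -0.0
L57 [ 515.24268269 -142.86201677]
t 14.65 ee [ 397.  -139.4   84.4] yang -7.3 tilt [ 0. -0.] F [ 0.2  0.  -0.4] w 33.1 q6 -0.24
SHIFT cm [ 1.17 11.78  0.  ] len 11.8 TURN z -0.0
```

View pics/w7c.png

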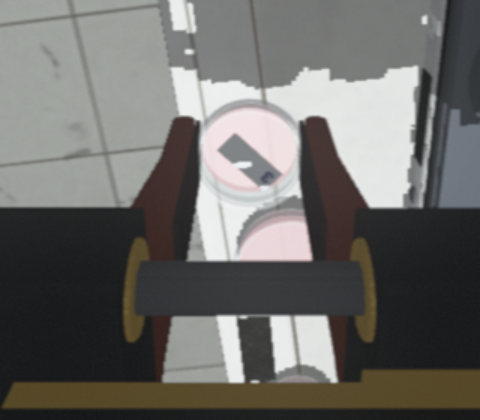

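```bash
python3 -c "
from h import *
d=load('w7');im=d['img']
for z in (76.4,72,66): print(z,proj(d,[397,-139.4,z]), onplane(d,326.7,300,z))
hsv=cv2.cvtColor(im,cv2.COLOR_BGR2HSV);roi=(slice(262,336),slice(285,368))
m=((hsv[...,1]>25)&((hsv[...,0]<15)|(hsv[...,0]>160)))[roi].astype(np.uint8);m=cv2.morphologyEx(m,cv2.MORPH_CLOSE,np.ones((21,21)))
c=max(cv2.findContours(m,0,1)[0],key=cv2.contourArea);e=cv2.fitEllipse(c);print(np.array(e[0])+[285,262],e[1:], cv2.boundingRect(c))
p=np.array(e[0])+[285,262]
for z in (74,76.4): print(onplane(d,*p,z))
"
```

```text
76.4 [330.34685748 302.77405637] [ 395.40514874 -137.64798923   76.4       ]
72 [330.23896603 298.55359281] [ 395.11631607 -139.98066635   72.        ]
66 [330.09974933 293.10775807] [ 394.72245335 -143.1615897    66.        ]
[319.05171967 326.38724518] ((14.937403678894043, 32.98200988769531), 117.42076873779297) (16, 52, 32, 22)
[ 389.41103861 -153.43912371   74.        ]
[ 389.65716164 -151.94641205   76.4       ]
```

Call:
{"method": "apply_moves", "body": {"series": [[[-1.66, 2.945, 0, 0, 0, 0, 0], [-1.66, 2.945, 0, 0, 0, 0, 0], [-1.66, 2.945, 0, 0, 0, 0, 0], [-1.66, 2.945, 0, 0, 0, 0, 0], [0, 0, 1, 0, 0, 0, 0], [0, 0, 1, 0, 0, 0, 0], [0, 0, 0.5, 0, 0, 0, 0], [0, 0, 0.3, 0, 0, 0, 0], [0, 0, 0, 0, 0, 0, 0], [0, 0, 0, 0, 0, 0, 0]]]}}

```text
t: 15.7
ee_pos: [505.2, -220.0, 56.8]
orientation: [-2.359, -2.075, 0.0]
ft_force: [-0.1, -0.1, 0.1]
width: 32.8
```

Call:
{"method": "apply_moves", "body": {"series": [[[0, 0, 0.3, 0, 0, 0, 0], [0, 0, 0.2, 0, 0, 0, 0], [0, 0, 0.2, 0, 0, 0, 0], [0, 0, 0, 0, 0, 0, 0], [0, 0, 0, 0, 0, 0, 0]]]}}

```text
t: 16.2
ee_pos: [505.4, -220.3, 49.6]
orientation: [-2.359, -2.075, 0.0]
ft_force: [-0.1, 0.4, 0.4]
width: 33.4
```

Call:
{"method": "apply_moves", "body": {"series": [[[0, 0, 0.15, 0, 0, 0, 0], [0, 0, 0, 0, 0, 0, 0], [0, 0, 0, 0, 0, 0, 0.6], [0, 0, 0, 0, 0, 0, 0.6], [0, 0, 0, 0, 0, 0, 0.6], [0, 0, 0, 0, 0, 0, 0.6], [0, 0, -1, 0, 0, 0, 0.6], [0, 0, -2, 0, 0, 0, 0.65], [0, 0, -2, 0, 0, 0, 0.65], [0, 0, -2, 0, 0, 0, 0.65], [0, 0, 0, 0, 0, 0, 0.65]]]}}

```text
t: 17.3
ee_pos: [507.1, -221.1, 121.2]
orientation: [2.355, 2.072, 0.003]
ft_force: [1.0, -0.5, -0.7]
width: 57.3
```

```bash
python3 -c "
from h import *
plan([397,-337,118],-7.3); d=snap('wrist','w8')"
```

```text
t 17.30 ee [ 507.1 -221.1  121.2] yang -7.3 tilt [ 0.005 -0.002] F [ 1.  -0.5 -0.7] w 57.3 q6 -0.30
SHIFT cm [-12.9   -9.44   0.29] len 16.0 TURN z -0.0
```

View pics/w8.png

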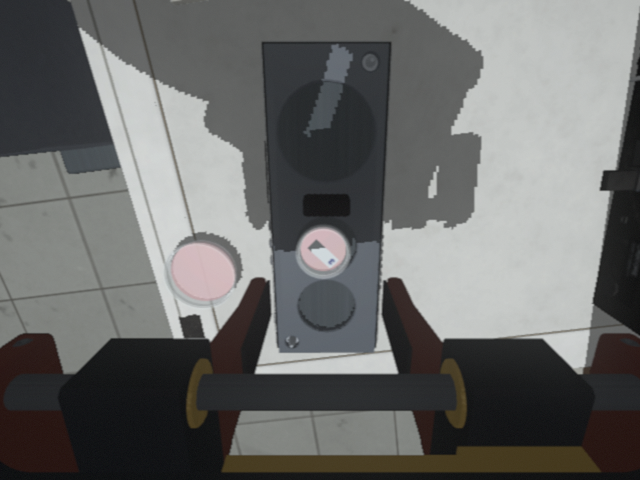

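Small dish sits in the middle opening at (323,249) with an even gap. The other small opening is at (326,303) and the large dish at (204,270). Going to the second small dish.

Call:
{"method": "apply_moves", "body": {"series": [[[-3.21, -2.36, 1, 0, 0, 0, 0.65], [-3.21, -2.36, 1, 0, 0, 0, 0.65], [-3.21, -2.36, 1, 0, 0, 0, 0.65], [-3.21, -2.36, 1, 0, 0, 0, 0.65], [0, 0, 2, 0, 0, 0, 0.65], [0, 0, 0, 0, 0, 0, 0.65], [0, 0, 0, 0, 0, 0, 0.65]]]}}

```text
t: 18.05
ee_pos: [395.0, -335.1, 57.6]
orientation: [-2.358, -2.073, 0.0]
ft_force: [-0.1, -0.1, 0.1]
width: 57.1
```

```bash
python3 -c "
from h import *
plan([397,-336.5,20],-7.3); d=snap('wrist','w9');im=d['img']
print(proj(d,[397,-336.5,12]))
hsv=cv2.cvtColor(im,cv2.COLOR_BGR2HSV);g=hsv[...,2]
m=((hsv[...,1]>20)&((hsv[...,0]<15)|(hsv[...,0]>165))&(g>100)).astype(np.uint8)
m[:,:250]=0;m[:,400:]=0;m[340:]=0
n,l,s,c=cv2.connectedComponentsWithStats(cv2.morphologyEx(m,cv2.MORPH_CLOSE,np.ones((15,15))))
print([(s[i].tolist(),c[i].round(1).tolist(),onplane(d,*c[i],12).round(1).tolist()) for i in range(1,n) if s[i][4]>200])
"
```

```text
t 18.05 ee [ 395.  -335.1   57.6] yang -7.3 tilt [-0.001  0.001] F [-0.1 -0.1  0.1] w 57.1 q6 -0.60
SHIFT cm [-0.12  0.22  3.76] len 3.8 TURN z -0.0
[333.26254615 274.03373814]
[([273, 45, 97, 104, 7895], [321.1, 96.4], [402.9, -237.6, 12.0]), ([308, 250, 51, 47, 1791], [333.6, 274.0], [397.2, -336.5, 12.0])]
```

View pics/w9.png

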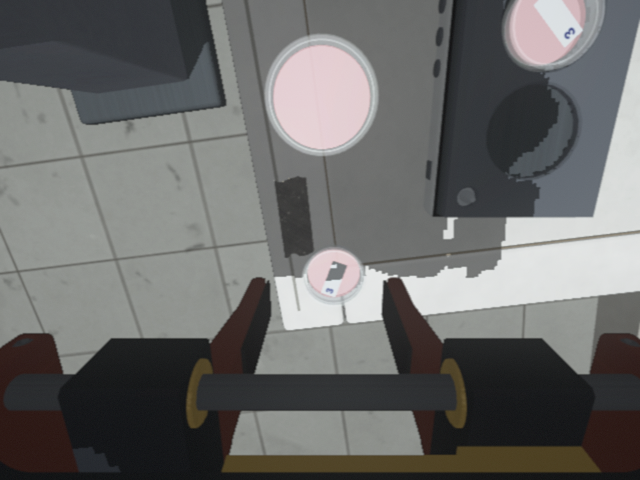

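Second small dish at (334,274) → (397,-336.5), in line with the first estimate. Lowering, closing and lifting.

Call:
{"method": "apply_moves", "body": {"series": [[[-0.1, 0.3, 1.5, 0, 0, 0, 0.65], [0, 0, 1.5, 0, 0, 0, 0.65], [0, 0, 0.75, 0, 0, 0, 0.65], [0, 0, 0, 0, 0, 0, 0.65], [0, 0, 0, 0, 0, 0, 0], [0, 0, 0, 0, 0, 0, 0], [0, 0, 0, 0, 0, 0, 0], [0, 0, 0, 0, 0, 0, 0], [0, 0, 0, 0, 0, 0, 0], [0, 0, 0, 0, 0, 0, 0], [0, 0, 0, 0, 0, 0, 0], [0, 0, 0, 0, 0, 0, 0]]]}}

```text
t: 19.3
ee_pos: [398.5, -337.2, 21.1]
orientation: [2.359, 2.074, 0.0]
ft_force: [-0.4, 0.1, 6.7]
width: 33.1
```

Call:
{"method": "apply_moves", "body": {"series": [[[0, 0, -1.5, 0, 0, 0, 0], [0, 0, -2, 0, 0, 0, 0], [0, 0, -2, 0, 0, 0, 0], [0, 0, -1, 0, 0, 0, 0], [0, 0, 0, 0, 0, 0, 0], [0, 0, 0, 0, 0, 0, 0]]]}}

```text
t: 19.9
ee_pos: [398.1, -336.9, 85.7]
orientation: [2.359, 2.075, 0.0]
ft_force: [-0.0, 0.2, 0.1]
width: 33.2
```

```bash
python3 -c "
from h import *
plan([499.4,-267.2,60],-7.3); d=snap('wrist','w10');im=d['img'];a=load('w7')['img']
def c(im):
    hsv=cv2.cvtColor(im,cv2.COLOR_BGR2HSV);m=((hsv[...,1]>12)&((hsv[...,0]<15)|(hsv[...,0]>160))&(hsv[...,2]>150)).astype(np.uint8)
    r=m[255:325,297:358];ys,xs=np.nonzero(r);return xs.min()+297,xs.max()+297,ys.min()+255,np.percentile(ys,50)+255,len(ys)
print(c(a),c(im)); print(tri)
cv2.imwrite('pics/w10c.png',np.hstack([a[240:400,240:420],im[240:400,240:420]]).repeat(2,0).repeat(2,1))"
```

```text
t 19.90 ee [ 398.1 -336.9   85.7] yang -7.3 tilt [ 0. -0.] F [-0.   0.2  0.1] w 33.2 q6 -0.60
SHIFT cm [8.21 9.15 2.57] len 12.6 TURN z -0.0
(np.int64(297), np.int64(357), np.int64(271), np.float64(295.0), 1942) (np.int64(297), np.int64(357), np.int64(270), np.float64(295.0), 2020)
<function tri at 0x7f8943f54b80>
```

View pics/w10c.png

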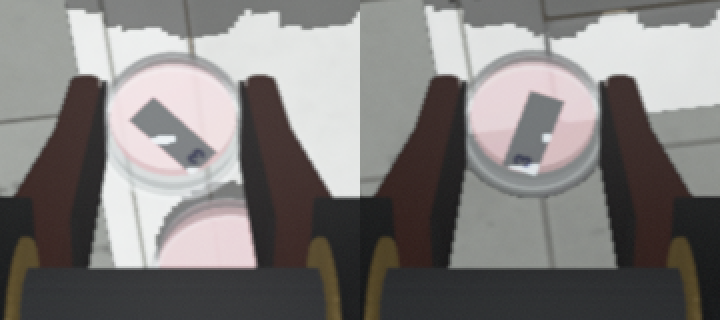

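Both grips look the same, with the dish centred between the pads. Placing the second in the remaining small opening.

Call:
{"method": "apply_moves", "body": {"series": [[[2.72, 3.05, 0, 0, 0, 0, 0], [2.72, 3.05, 0, 0, 0, 0, 0], [2.71, 3.06, 0, 0, 0, 0, 0], [0, 0, 1, 0, 0, 0, 0], [0, 0, 1, 0, 0, 0, 0], [0, 0, 0.5, 0, 0, 0, 0], [0, 0, 0.3, 0, 0, 0, 0], [0, 0, 0.3, 0, 0, 0, 0], [0, 0, 0.2, 0, 0, 0, 0], [0, 0, 0.2, 0, 0, 0, 0], [0, 0, 0, 0, 0, 0, 0], [0, 0, 0, 0, 0, 0, 0]]]}}

```text
t: 21.15
ee_pos: [499.6, -268.0, 50.9]
orientation: [2.359, 2.074, 0.0]
ft_force: [-0.1, -0.5, -0.8]
width: 33.3
```

Call:
{"method": "apply_moves", "body": {"series": [[[0, 0, 0.15, 0, 0, 0, 0], [0, 0, 0, 0, 0, 0, 0], [0, 0, 0, 0, 0, 0, 0.6], [0, 0, 0, 0, 0, 0, 0.6], [0, 0, 0, 0, 0, 0, 0.6], [0, 0, 0, 0, 0, 0, 0.6], [0, 0, -1, 0, 0, 0, 0.6], [0, 0, -2, 0, 0, 0, 1], [0, 0, -2, 0, 0, 0, 1], [0, 0, -2, 0, 0, 0, 1], [0, 0, 0, 0, 0, 0, 1]]]}}

```text
t: 22.25
ee_pos: [501.2, -268.8, 122.3]
orientation: [2.355, 2.071, 0.003]
ft_force: [-0.4, 0.6, -0.4]
width: 81.5
```

```bash
python3 -c "
from h import *
plan([404.5,-236,60],-7.3)"
```

```text
t 22.25 ee [ 501.2 -268.8  122.3] yang -7.3 tilt [ 0.005 -0.003] F [-0.4  0.6 -0.4] w 81.5 q6 -0.39
SHIFT cm [  2.03 -10.04   6.17] len 12.0 TURN z -0.0
```

Call:
{"method": "apply_moves", "body": {"series": [[[0.68, -3.37, 0.5, 0, 0, 0, 0.82], [0.68, -3.37, 1, 0, 0, 0, 0.82], [0.67, -3.38, 1.5, 0, 0, 0, 0.82], [0, 0, 1.5, 0, 0, 0, 0.82], [0, 0, 1.5, 0, 0, 0, 0.82], [0, 0, 0, 0, 0, 0, 0.82], [0, 0, 0, 0, 0, 0, 0.82]]]}}

```text
t: 22.95
ee_pos: [401.6, -234.7, 59.0]
orientation: [-2.358, -2.074, 0.0]
ft_force: [-0.4, 0.1, -0.6]
width: 72.2
```

```bash
python3 -c "
from h import *
plan([403.5,-236,21.5],-7.3); d=snap('wrist','w11');im=d['img']
hsv=cv2.cvtColor(im,cv2.COLOR_BGR2HSV);g=hsv[...,2]
m=((hsv[...,1]>20)&((hsv[...,0]<15)|(hsv[...,0]>165))&(g>90)).astype(np.uint8)
m[:,:250]=0;m[:,400:]=0;m[340:]=0
n,l,s,c=cv2.connectedComponentsWithStats(cv2.morphologyEx(m,cv2.MORPH_CLOSE,np.ones((15,15))))
print([(s[i].tolist(),c[i].round(1).tolist(),onplane(d,*c[i],13).round(1).tolist()) for i in range(1,n) if s[i][4]>200])
"
```

```text
t 22.95 ee [ 401.6 -234.7   59. ] yang -7.3 tilt [-0.001  0.   ] F [-0.4  0.1 -0.6] w 72.2 q6 -0.43
SHIFT cm [-0.11  0.21  3.75] len 3.8 TURN z -0.0
[([292, 269, 82, 41, 280], [336.0, 297.6], [403.3, -252.2, 13.0])]
```

View pics/w11.png

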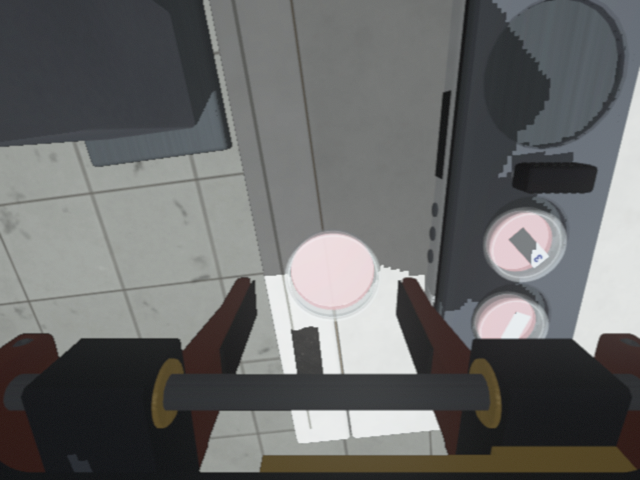

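Both small dishes sit in their openings at (524,243) and (508,322). The large dish is at about (332,272), between the open fingers.

```bash
python3 -c "
from h import *
d=load('w11');w=load('w5')
for z in (13,15): print(onplane(d,332,272,z).round(1))
print(tri((d,332,272),(load('w9'),321.5,95.5),(w,294.5,270)))
print(tri((d,332,272),(load('w9'),321.5,95.5)))
"
```

```text
[ 403. -235.   13.]
[ 403.1 -234.1   15. ]
(array([ 403.29371517, -236.83415994,    5.58583165]), [2.207820062937014, 0.39979698021517895, 1.460380821405129])
(array([ 402.98795461, -236.90705607,    8.55453216]), [0.25385410020116883, 0.2982696715162069])
```

Call:
{"method": "apply_moves", "body": {"series": [[[-0.05, 0.25, 1.5, 0, 0, 0, 0.82], [0, 0, 1.5, 0, 0, 0, 0.82], [0, 0, 0.75, 0, 0, 0, 0.82], [0, 0, 0, 0, 0, 0, 0.82], [0, 0, 0, 0, 0, 0, 0], [0, 0, 0, 0, 0, 0, 0], [0, 0, 0, 0, 0, 0, 0], [0, 0, 0, 0, 0, 0, 0], [0, 0, 0, 0, 0, 0, 0], [0, 0, 0, 0, 0, 0, 0], [0, 0, 0, 0, 0, 0, 0], [0, 0, 0, 0, 0, 0, 0]]]}}

```text
t: 24.2
ee_pos: [404.5, -235.8, 22.2]
orientation: [2.358, 2.074, 0.0]
ft_force: [-0.6, 0.6, 7.3]
width: 52.4
```

Call:
{"method": "apply_moves", "body": {"series": [[[0, 0, -1.5, 0, 0, 0, 0], [0, 0, -2, 0, 0, 0, 0], [0, 0, -2, 0, 0, 0, 0], [0, 0, -1.5, 0, 0, 0, 0], [0, 0, 0, 0, 0, 0, 0], [0, 0, 0, 0, 0, 0, 0]]]}}

```text
t: 24.8
ee_pos: [404.1, -235.6, 91.6]
orientation: [2.359, 2.074, 0.0]
ft_force: [-0.1, -0.4, 0.7]
width: 52.0
```

```bash
python3 -c "
from h import *
plan([515.2,-143,90],-7.3); d=snap('wrist','w12');im=d['img']
cv2.imwrite('pics/w12c.png',im[200:400,200:450].repeat(2,0).repeat(2,1))"
```

```text
t 24.80 ee [ 404.1 -235.6   91.6] yang -7.3 tilt [ 0. -0.] F [-0.1 -0.4  0.7] w 52.0 q6 -0.43
SHIFT cm [10.6   9.84  0.16] len 14.5 TURN z -0.0
```

View pics/w12c.png

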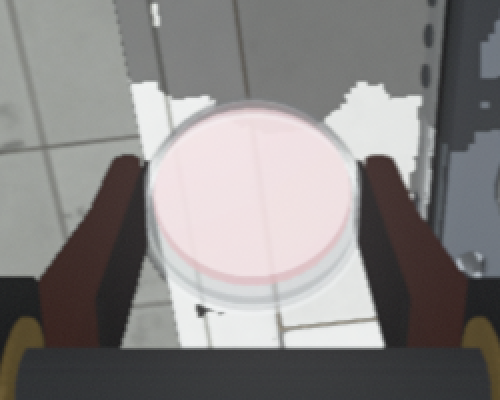

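Large dish gripped level and nearly centred. Placing it in the large opening.

Call:
{"method": "apply_moves", "body": {"series": [[[2.62, 2.46, 0, 0, 0, 0, 0], [2.62, 2.46, 0, 0, 0, 0, 0], [2.62, 2.46, 0, 0, 0, 0, 0], [2.62, 2.46, 0, 0, 0, 0, 0], [0, 0, 1.2, 0, 0, 0, 0], [0, 0, 1.2, 0, 0, 0, 0], [0, 0, 0.6, 0, 0, 0, 0], [0, 0, 0.3, 0, 0, 0, 0], [0, 0, 0.3, 0, 0, 0, 0], [0, 0, 0.2, 0, 0, 0, 0], [0, 0, 0.1, 0, 0, 0, 0], [0, 0, 0, 0, 0, 0, 0]]]}}

```text
t: 26.05
ee_pos: [515.1, -144.4, 52.8]
orientation: [2.359, 2.074, 0.0]
ft_force: [0.3, 0.2, -0.5]
width: 52.1
```

Call:
{"method": "apply_moves", "body": {"series": [[[0, 0, 0, 0, 0, 0, 0]]]}}

```text
t: 26.15
ee_pos: [515.3, -144.3, 53.0]
orientation: [2.359, 2.074, 0.0]
ft_force: [0.1, 0.4, 0.0]
width: 52.5
```

Call:
{"method": "apply_moves", "body": {"series": [[[0, 0, 0.25, 0, 0, 0, 0], [0, 0, 0, 0, 0, 0, 0], [0, 0, 0, 0, 0, 0, 0.75], [0, 0, 0, 0, 0, 0, 0.75], [0, 0, 0, 0, 0, 0, 0.75], [0, 0, 0, 0, 0, 0, 0.75], [0, 0, -1, 0, 0, 0, 0.75], [0, 0, -3, 0, 0, 0, 0.75], [0, 0, -4, 0, 0, 0, 0.75], [0, 0, -4, 0, 0, 0, 0.75], [0, 0, -3, 0, 0, 0, 0.75], [0, 0, 0, 0, 0, 0, 0.75]]]}}

```text
t: 27.35
ee_pos: [517.6, -145.0, 205.2]
orientation: [2.353, 2.07, 0.007]
ft_force: [-0.7, -0.4, -0.2]
width: 65.9
```

Call:
{"method": "apply_moves", "body": {"series": [[[0, 0, 0, 0, 0, -8.1, 0.75], [0, 0, 0, 0, 0, -8.1, 0.75], [0, 0, 0, 0, 0, -8.1, 0.75], [0, 0, 0, 0, 0, -8.1, 0.75], [0, 0, 0, 0, 0, -8.1, 0.75], [0, 0, 0, 0, 0, -8.1, 0.75], [0, 0, 0, 0, 0, -8.1, 0.75], [0, 0, 0, 0, 0, -8.1, 0.75], [0, 0, 0, 0, 0, -8.1, 0.75], [0, 0, 0, 0, 0, -8.1, 0.75], [0, 0, 0, 0, 0, -8.1, 0.75], [0, 0, 0, 0, 0, -8.1, 0.75]]]}}

```text
t: 28.55
ee_pos: [514.5, -144.1, 199.6]
orientation: [0.005, -3.14, -0.001]
ft_force: [-1.0, 0.6, -0.7]
width: 65.7
```

```bash
python3 -c "
from h import *
plan([400,130,200],90)"
```

```text
t 28.55 ee [ 514.5 -144.1  199.6] yang 90.2 tilt [-0.001  0.   ] F [-1.   0.6 -0.7] w 65.7 q6 -1.87
SHIFT cm [ 1.135e+01  2.745e+01 -2.000e-02] len 29.7 TURN z 0.2
```

Call:
{"method": "apply_moves", "body": {"series": [[[3.8, 0, 0, 0, 0, 0, 0.75], [3.8, 0, 0, 0, 0, 0, 0.75], [3.8, 1.4, 0, 0, 0, 0, 0.75], [0, 4.8, 0, 0, 0, 0, 0.75], [0, 4.8, 0, 0, 0, 0, 0.75], [0, 4.8, 0, 0, 0, 0, 0.75], [0, 4.8, 0, 0, 0, 0, 0.75], [0, 4.8, 0, 0, 0, 0, 0.75], [0, 4.8, 0, 0, 0, 0, 0.75], [0, 0, 0, 0, 0, 0, 0.75], [0, 0, 0, 0, 0, 0, 0.75]]]}}

```text
t: 29.65
ee_pos: [401.0, 158.7, 199.7]
orientation: [0.002, -3.14, 0.001]
ft_force: [0.5, -0.4, -0.0]
width: 65.7
```

```bash
python3 -c "
from h import *
plan([398,121,120],90); d=snap('wrist','w13'); snap('top','top1')"
```

```text
t 29.65 ee [401.  158.7 199.7] yang 90.1 tilt [-0.001 -0.001] F [ 0.5 -0.4 -0. ] w 65.7 q6 -1.22
SHIFT cm [ 0.29 -3.77  7.97] len 8.8 TURN z 0.1
```

View pics/w13.png

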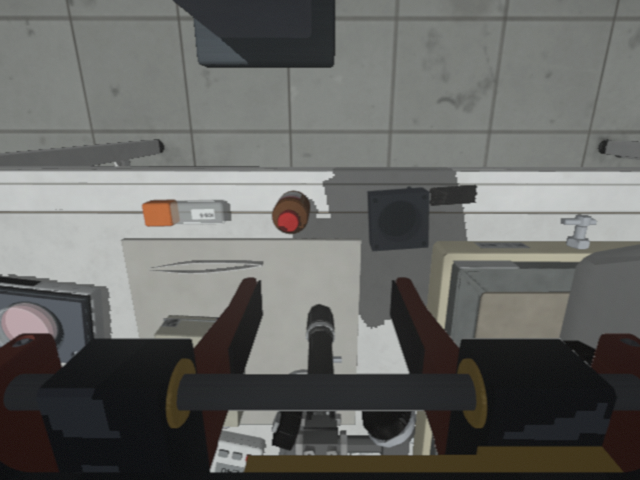

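Wrist view: bottle cap at (288,222), and the block's corners span (367,193)–(428,250) with the well at about (398,218). The capsule and tweezers are undisturbed at (187,212) and (207,266).

Run:
```python
from h import *
d=load('w13');t=load('top0');im=d['img']
def red(i,roi):
    h=cv2.cvtColor(i,cv2.COLOR_BGR2HSV);x0,y0,x1,y1=roi
    m=((h[...,1]>170)&((h[...,0]<6)|(h[...,0]>174))&(h[...,2]>110))[y0:y1,x0:x1];ys,xs=np.nonzero(m)
    return ((xs.min()+xs.max())/2+x0,(ys.min()+ys.max())/2+y0,len(xs))
a=red(im,(265,180,320,245));b=red(t['img'],(225,305,260,335));print(a,b)
print('cap',tri((d,*a[:2]),(t,*b[:2])),onplane(d,*a[:2],62),onplane(t,*b[:2],62))
g=cv2.cvtColor(im,cv2.COLOR_BGR2GRAY);gt=cv2.cvtColor(t['img'],cv2.COLOR_BGR2GRAY)
for nm,D,G,(x0,y0,x1,y1),rr in (('w',d,g,(360,185,435,255),(15,30)),('t',t,gt,(170,298,210,336),(7,13))):
    c=cv2.HoughCircles(cv2.resize(G[y0:y1,x0:x1],None,fx=4,fy=4,interpolation=cv2.INTER_CUBIC),cv2.HOUGH_GRADIENT,1,200,param1=40,param2=15,minRadius=rr[0]*4,maxRadius=rr[1]*4)
    if c is not None:
        c=c[0][0]/4+[x0,y0,0];print(nm,'well',c,onplane(D,c[0],c[1],30))
    m=(G[y0:y1,x0:x1]<(62 if nm=='w' else 110)).astype(np.uint8);cs,_=cv2.findContours(cv2.morphologyEx(m,cv2.MORPH_OPEN,np.ones((5,5))),0,2);k=max(cs,key=cv2.contourArea);r=cv2.minAreaRect(k);p=np.array(r[0])+[x0,y0];print(nm,'block',p,r[1:],onplane(D,*p,30),onplane(D,*p,20))
```

```text
(np.float64(286.5), np.float64(214.0), 2) (np.float64(237.0), np.float64(320.5), 35)
cap (array([392.45589163, 125.92444927,  48.63857476]), [3.87091862431741, 1.715804933666264]) [386.27564643 125.54511141  62.        ] [394.45986178 125.91510069  62.        ]
w block [398.71465302 218.51018906] ((60.39006805419922, 60.425758361816406), 87.95458984375) [398.63033613 226.30988076  30.        ] [401.29458296 228.43730722  20.        ]
t well [189.375      317.875       10.35000038] [403.56692926 226.16432564  30.        ]
t block [189.  317.5] ((21.0, 20.0), 90.0) [404.32865751 226.93426631  30.        ] [404.93292374 229.37217584  20.        ]
```

Run:
```python
from h import *
d=load('w13');t=load('top0');h=cv2.cvtColor(d['img'],cv2.COLOR_BGR2HSV);ht=cv2.cvtColor(t['img'],cv2.COLOR_BGR2HSV)
print(h[222,276:302:3].tolist(),h[200,280:304:4].tolist());print(ht[319,230:250:2].tolist())
def blob(H,roi,lo,smin):
    x0,y0,x1,y1=roi;m=((H[...,1]>smin)&((H[...,0]<12)|(H[...,0]>170))&(H[...,2]>lo))[y0:y1,x0:x1].astype(np.uint8)
    n,l,s,c=cv2.connectedComponentsWithStats(m);i=1+np.argmax(s[1:,4]);return s[i],c[i]+[x0,y0]
for lo in (110,150,180): 
    try:print(lo,blob(h,(265,180,320,245),lo,120),blob(ht,(225,305,260,335),lo,120))
    except Exception as e:print(e)
for z in (55,62): print(onplane(d,288,222,z),tri((d,288,222),(t,239.5,319.5)))
s=load('scene0');print(tri((d,288,222),(s,221,231)),tri((s,221,231),(t,239.5,319.5)))
```

```text
[[11, 125, 98], [0, 165, 159], [1, 164, 163], [1, 166, 161], [0, 167, 157], [1, 167, 157], [1, 169, 157], [1, 164, 134], [11, 100, 64]] [[8, 90, 74], [13, 123, 77], [12, 119, 77], [11, 114, 78], [13, 117, 72], [12, 85, 60]]
[[15, 13, 117], [9, 137, 95], [0, 170, 183], [0, 172, 181], [0, 169, 187], [0, 170, 188], [8, 132, 106], [12, 135, 108], [13, 149, 82], [5, 35, 95]]
110 (array([ 12,  32,  21,  19, 288], dtype=int32), array([287.63194444, 220.92361111])) (array([ 8, 11, 10,  9, 69], dtype=int32), array([237.14492754, 320.14492754]))
150 (array([ 14,  33,  18,  17, 220], dtype=int32), array([287.65      , 220.85454545])) (array([ 8, 11,  9,  9, 55], dtype=int32), array([236.72727273, 320.23636364]))
attempt to get argmax of an empty sequence
[395.14374669 125.78275466  55.        ] (array([397.70769746, 124.17132356,  44.03466557]), [0.6752820082882212, 0.3040007838850354])
[393.20282351 126.57177474  62.        ] (array([397.70769746, 124.17132356,  44.03466557]), [0.6752820082882212, 0.3040007838850354])
(array([394.81994462, 125.93278941,  57.22482395]), [0.3470692473785362, 0.1364150880701433]) (array([394.97263456, 122.58423478,  59.8404264 ]), [0.8526605058917868, 0.9672336421074776])
```

Call:
{"method": "apply_moves", "body": {"series": [[[0.3, -1.6, 2.5, 0, 0, 0, 0.75], [0.3, -1.6, 2.5, 0, 0, 0, 0.75], [0, 0, 2.5, 0, 0, 0, 0.75], [0, 0, 2, 0, 0, 0, 0.75], [0, 0, 0, 0, 0, 0, 0.75], [0, 0, 0, 0, 0, 0, 0.75]]]}}

```text
t: 30.35
ee_pos: [395.7, 124.9, 105.3]
orientation: [-0.007, -3.14, 0.001]
ft_force: [-0.3, -0.0, 0.0]
width: 65.6
```

Run:
```python
from h import *
plan([395,126.5,41],90); d=snap('wrist','w14')
h=cv2.cvtColor(d['img'],cv2.COLOR_BGR2HSV);m=((h[...,1]>140)&((h[...,0]<5)|(h[...,0]>174))&(h[...,2]>60)).astype(np.uint8)
m[:,:230]=0;m[:,430:]=0;n,l,s,c=cv2.connectedComponentsWithStats(m);i=1+np.argmax(s[1:,4]);print(s[i],c[i],onplane(d,*c[i],62),proj(d,[395,126.5,62]))
print(tri((d,*c[i]),(load('w13'),287.6,221)))
# block top: edges
cv2.imwrite('pics/w14c.png',d['img'])
```

```text
t 30.35 ee [395.7 124.9 105.3] yang 89.7 tilt [-0.001 -0.   ] F [-0.3 -0.   0. ] w 65.6 q6 -1.29
SHIFT cm [0.06 0.17 6.43] len 6.4 TURN z -0.3
[315 255  28  31 547] [329.77696527 270.27787934] [391.16340201 127.013828    62.        ] [328.92161885 276.25863735]
(array([392.43644839, 126.54800125,  60.08286537]), [1.066973339344566, 0.7507200511819657])
```

View pics/w14.png

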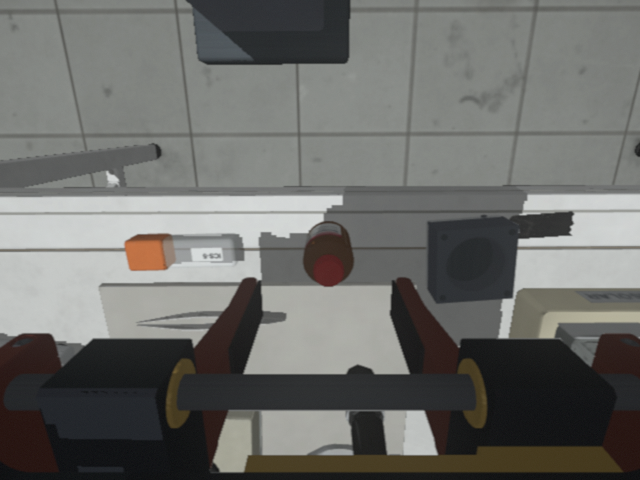

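Run:
```python
from h import *
d=load('w14');t=load('top0');g=cv2.cvtColor(d['img'],cv2.COLOR_BGR2GRAY)
x0,y0,x1,y1=420,210,525,305
cl=cv2.createCLAHE(6,(4,4)).apply(g)[y0:y1,x0:x1];cl=cv2.resize(cl,None,fx=3,fy=3,interpolation=cv2.INTER_CUBIC)
c=cv2.HoughCircles(cl,cv2.HOUGH_GRADIENT,1,300,param1=80,param2=15,minRadius=66,maxRadius=110)
if c is not None:
    c=c[0][0]/3+[x0,y0,0];print('well',c,onplane(d,c[0],c[1],30))
for p in ((472.8,261.5),(475,260)): print(onplane(d,*p,30))
co=[onplane(d,*p,30).round(1)[:2] for p in ((428,222),(518,219),(513,297),(431,301))];print(np.array(co));print(np.mean(co,0))
print(tri((d,475,260),(t,189.4,317.9)))
print('pads', g[225:300:8,425:525:6])
```

```text
[398.97084743 224.77943096  30.        ]
[397.88000692 226.14166034  30.        ]
[[370.9 191.9]
 [369.2 250.7]
 [426.  256.4]
 [428.9 198.9]]
[398.75  224.475]
(array([403.52142921, 230.4364203 ,  17.52058742]), [2.1591440083290903, 0.7533138080108764])
pads [[103  47  50  48  48  50  49  48  48  49  48  49  51  52  52  51  48]
 [103  48  50  50  51  51  51  53  51  51  53  51  52  54  46  49  52]
 [104  47  50  52  51  49  50  42  43  44  45  49  51  52  54  53 208]
 [ 88  45  48  50  51  44  41  41  42  42  44  44  48  50  54  54 142]
 [ 96  46  50  51  45  44  43  42  42  42  44  44  48  46  54  71 198]
 [ 97  45  49  51  43  41  40  44  44  42  42  47  48  49  54 105 195]
 [ 97  44  49  50  45  43  41  41  43  42  47  46  49  53  53 152 194]
 [ 97  47  49  51  51  47  46  46  46  47  47  50  51  53  54 184 197]
 [100  46  51  49  51  50  47  45  46  47  52  52  53  53  53 193 136]
 [ 99  91  51  43  51  51  51  50  50  51  51  51  51  52  62 161 110]]
```

Call:
{"method": "apply_moves", "body": {"series": [[[0.15, 0.2, 2, 0, 0, -0.3, 0.75], [0, 0, 2.2, 0, 0, 0, 0.75], [0, 0, 2.2, 0, 0, 0, 0.75], [0, 0, 0, 0, 0, 0, 0.75], [0, 0, 0, 0, 0, 0, 0], [0, 0, 0, 0, 0, 0, 0], [0, 0, 0, 0, 0, 0, 0], [0, 0, 0, 0, 0, 0, 0], [0, 0, 0, 0, 0, 0, 0], [0, 0, 0, 0, 0, 0, 0], [0, 0, 0, 0, 0, 0, 0], [0, 0, 0, 0, 0, 0, 0]]]}}

```text
t: 31.6
ee_pos: [394.7, 128.2, 41.8]
orientation: [-0.005, 3.14, 0.001]
ft_force: [-0.2, 0.2, 8.2]
width: 32.6
```

Run:
```python
from h import *
plan([403,226.5,100],90)
d=load('w14');M=R.from_rotvec([-0.007,-3.14,0.001]).as_matrix();p=np.array([395.7,124.9,105.3])
for y in (-32.8,32.8,-46.3,46.3):
    for x in (-10,10): print(x,y,proj(d,p+M@[x,y,14]).round(1))
g=cv2.cvtColor(d['img'],cv2.COLOR_BGR2GRAY);print(g[268:300:2,230:268:2]);print(d['img'][290,236:266:3].tolist())
```

```text
t 31.60 ee [394.7 128.2  41.8] yang 90.2 tilt [0.001 0.   ] F [-0.2  0.2  8.2] w 32.6 q6 -1.29
SHIFT cm [-0.86  9.83 -5.82] len 11.5 TURN z 0.2
-10 -32.8 [263.4 318.3]
10 -32.8 [261.2 283.4]
-10 32.8 [389.  318.2]
10 32.8 [391.2 283.3]
-10 -46.3 [237.6 318.3]
10 -46.3 [234.5 283.5]
-10 46.3 [414.9 318.2]
10 46.3 [417.9 283.3]
[[200 198 198 197 196 197 197 198 200 200 199 198 198 197 198 162 102 102
  102]
 [201 198 198 197 197 197 198 199 201 201 199 199 197 198 199 162 101 101
  101]
 [199 199 197 198 196 195 194 197 199 200 200 200 197 197 199 169 103 102
  100]
 [197 198 197 196 194 192 193 195 200 201 200 198 197 198 199 193 115 100
  101]
 [196 196 197 196 195 194 194 194 191 188 187 187 190 199 199 193 115  99
  100]
 [196 196 196 196 195 195 183 126  82  64  57  56  77 155 199 193 115  99
  100]
 [197 197 196 197 198 190  98  46  47  47  47  47  45  96 129 106 101 100
  100]
 [133 131 131 132 134 114  52  47  48  48  47  46  47  66  48  58 101 102
  102]
 [102 102 102 103  99  64  47  48  47  48  48  46  47  48  38  52 101 104
  103]
 [155 154 154 155 113  48  47  48  47  46  49  46  45  39  38  63 156 162
  162]
 [169 169 169 159  73  47  49  46  46  47  49  47  42  38  37  66 167 174
  173]
 [168 168 169 124  45  46  46  48  47  47  46  45  38  37  38  66 167 172
  171]
 [168 168 159  72  46  48  48  46  47  47  48  44  39  39  37  66 167 172
  171]
 [169 169 123  47  47  47  46  48  47  46  45  41  36  39  37  54 147 171
  171]
 [169 146  60  46  46  46  46  47  47  46  43  38  36  36  37  40 134 172
  172]
 [164  94  46  45  48  46  46  45  45  46  41  36  37  36  35  37 131 172
  171]]
[[119, 124, 126], [40, 43, 55], [40, 42, 55], [40, 42, 56], [40, 43, 56], [41, 43, 56], [37, 38, 40], [38, 38, 39], [64, 66, 66], [167, 174, 173]]
```

Call:
{"method": "apply_moves", "body": {"series": [[[0, 0, -1.5, 0, 0, 0, 0], [0, 0, -2, 0, 0, 0, 0], [0, 0, -2.5, 0, 0, 0, 0], [0, 0, 0, 0, 0, 0, 0], [0, 0, 0, 0, 0, 0, 0]]]}}

```text
t: 32.1
ee_pos: [394.5, 128.1, 101.4]
orientation: [-0.004, 3.14, 0.001]
ft_force: [-0.4, -0.1, -1.1]
width: 32.5
```

Call:
{"method": "apply_moves", "body": {"series": [[[-0.2, 2.47, 0, 0, 0, 0, 0], [-0.2, 2.47, 0, 0, 0, 0, 0], [-0.2, 2.47, 0, 0, 0, 0, 0], [-0.25, 2.46, 0, 0, 0, 0, 0], [0, 0, 0, 0, 0, 0, 0], [0, 0, 0, 0, 0, 0, 0]]]}}

```text
t: 32.7
ee_pos: [401.5, 226.3, 100.0]
orientation: [0.007, -3.139, 0.002]
ft_force: [0.6, -0.5, -1.1]
width: 32.6
```

Run:
```python
from h import *
plan([403,226.8,54],90);d=snap('wrist','w15');o=ctrl.get_obs();M=R.from_rotvec(o['orientation']).as_matrix()
g=cv2.cvtColor(d['img'],cv2.COLOR_BGR2GRAY)
tl=lambda q:proj(d,o['ee_pos']+M@np.array(q)).round(1)
print('tool pts bottom,cap,tip+10',tl([0,0,41.8]),tl([0,0,-20]),tl([10,0,14]))
for c in [(403,226.8)]:
    for a in ((-27,-27),(-27,27),(27,27),(27,-27)): print('exp corner',proj(d,[c[0]+a[0],c[1]+a[1],30]).round(1))
print('rows');
for v in range(215,300,8): print(v,g[v,255:405:5].tolist())
```

```text
t 32.70 ee [401.5 226.3 100. ] yang 90.2 tilt [-0.002 -0.001] F [ 0.6 -0.5 -1.1] w 32.6 q6 -1.09
SHIFT cm [-0.16  0.05  4.6 ] len 4.6 TURN z 0.2
tool pts bottom,cap,tip+10 [325.3 278.3] [325.  340.1] [325.2 283.4]
exp corner [285.1 223.6]
exp corner [369.1 223.9]
exp corner [365.9 299.3]
exp corner [287.6 299. ]
rows
215 [217, 217, 216, 217, 216, 216, 215, 131, 116, 89, 77, 68, 63, 57, 50, 51, 49, 51, 50, 48, 51, 49, 82, 106, 57, 48, 51, 52, 49, 48]
223 [215, 215, 216, 217, 216, 215, 96, 60, 55, 55, 57, 54, 55, 55, 56, 55, 54, 54, 53, 53, 52, 50, 53, 106, 91, 45, 46, 50, 55, 46]
231 [213, 215, 216, 217, 217, 215, 117, 84, 97, 57, 57, 56, 55, 54, 50, 51, 53, 54, 52, 54, 52, 51, 51, 104, 70, 54, 46, 48, 50, 48]
239 [128, 111, 111, 110, 165, 203, 147, 60, 57, 56, 54, 48, 47, 45, 45, 44, 45, 43, 45, 52, 52, 52, 52, 105, 104, 104, 105, 105, 103, 105]
247 [121, 106, 107, 104, 106, 105, 104, 59, 56, 52, 46, 47, 46, 45, 43, 43, 44, 44, 42, 41, 48, 51, 51, 101, 100, 100, 100, 101, 101, 100]
255 [167, 105, 104, 103, 103, 102, 101, 58, 54, 51, 46, 47, 39, 45, 58, 55, 38, 39, 43, 43, 46, 50, 51, 100, 100, 97, 99, 100, 100, 98]
263 [165, 105, 105, 103, 102, 104, 103, 55, 56, 49, 63, 97, 88, 94, 93, 94, 91, 98, 36, 38, 46, 51, 52, 98, 98, 98, 99, 100, 98, 100]
271 [199, 104, 104, 104, 103, 102, 101, 55, 53, 93, 91, 79, 93, 91, 82, 88, 91, 88, 36, 37, 47, 50, 50, 97, 99, 101, 100, 98, 99, 99]
279 [107, 103, 101, 100, 94, 41, 42, 76, 99, 82, 52, 46, 37, 38, 36, 39, 39, 37, 36, 38, 44, 48, 36, 34, 47, 99, 98, 99, 100, 99]
287 [170, 172, 171, 171, 42, 42, 41, 30, 85, 42, 41, 40, 40, 38, 40, 38, 37, 37, 37, 40, 35, 23, 35, 37, 36, 91, 109, 107, 106, 106]
295 [171, 170, 169, 131, 42, 42, 41, 29, 38, 42, 42, 41, 42, 43, 41, 43, 42, 39, 41, 39, 36, 23, 32, 36, 37, 34, 112, 108, 109, 108]
```

Run:
```python
from h import *
from scipy.optimize import least_squares
def well(tag,roi,th,vmax=999):
    d=load(tag);g=cv2.GaussianBlur(cv2.cvtColor(d['img'],cv2.COLOR_BGR2GRAY),(0,0),1.2).astype(float);x0,y0,x1,y1=roi
    m=(g[y0:y1,x0:x1]<th).astype(np.uint8);m=cv2.morphologyEx(m,cv2.MORPH_OPEN,np.ones((3,3)))
    n,l,s,c=cv2.connectedComponentsWithStats(m);i=1+np.argmax(s[1:,4]);print(tag,th,s[i],c[i]+[x0,y0])
    k=max(cv2.findContours((l==i).astype(np.uint8),0,1)[0],key=len)[:,0]+[x0,y0]
    k=np.array([q for q in k if q[1]<vmax and x0+1<q[0]<x1-2 and y0<q[1]])
    w=np.array([onplane(d,*q,30)[:2] for q in k])
    r=least_squares(lambda p:np.hypot(*(w-p).T)-20,w.mean(0),loss='soft_l1');print('   c',r.x.round(1),'rms',np.sqrt(np.mean(r.fun**2)).round(2))
for th in (46,47.5,49): well('w14',(436,228,507,292),th)
for th in (47,48.5,50): well('w15',(294,226,362,262),th,252)
```

```text
w14 46 [  11   10   46   44 1529] [469.92544147 259.5853499 ]
   c [401.6 227. ] rms 5.81
w14 47.5 [  10    9   52   53 1976] [471.10880567 261.85576923]
   c [399. 222.] rms 3.04
w14 49 [   9    9   59   54 2408] [473.90033223 263.24460133]
   c [400.8 225.7] rms 0.79
w15 47 [ 10   8  53  28 885] [333.60338983 247.30056497]
   c [403.6 230. ] rms 1.49
w15 48.5 [   8    7   57   29 1138] [330.32601054 247.19771529]
   c [402.2 228.4] rms 0.35
w15 50 [   7    6   59   30 1214] [330.09637562 247.01894563]
   c [401.7 228.3] rms 0.23
```

Call:
{"method": "apply_moves", "body": {"series": [[[-0.18, 0.09, 0.5, 0, 0, 0, 0], [0, 0, 1, 0, 0, 0, 0], [0, 0, 0.7, 0, 0, 0, 0], [0, 0, 0.3, 0, 0, 0, 0], [0, 0, 0.3, 0, 0, 0, 0], [0, 0, 0.3, 0, 0, 0, 0], [0, 0, 0.2, 0, 0, 0, 0], [0, 0, 0, 0, 0, 0, 0], [0, 0, 0, 0, 0, 0, 0]]]}}

```text
t: 33.65
ee_pos: [404.3, 227.8, 68.3]
orientation: [-0.005, 3.141, 0.0]
ft_force: [-0.2, -0.0, -0.7]
width: 32.5
```

Call:
{"method": "apply_moves", "body": {"series": [[[0, 0, 0.3, 0, 0, 0, 0], [0, 0, 0.3, 0, 0, 0, 0], [0, 0, 0.3, 0, 0, 0, 0], [0, 0, 0.2, 0, 0, 0, 0], [0, 0, 0.1, 0, 0, 0, 0], [0, 0, 0, 0, 0, 0, 0], [0, 0, 0, 0, 0, 0, 0]]]}}

```text
t: 34.35
ee_pos: [404.3, 227.7, 56.2]
orientation: [-0.005, 3.142, 0.0]
ft_force: [0.7, -0.3, -0.4]
width: 32.6
```

Call:
{"method": "apply_moves", "body": {"series": [[[0, 0, 0.15, 0, 0, 0, 0], [0, 0, 0.1, 0, 0, 0, 0], [0, 0, 0, 0, 0, 0, 0], [0, 0, 0, 0, 0, 0, 0]]]}}

```text
t: 34.75
ee_pos: [404.2, 227.7, 53.7]
orientation: [0.004, -3.142, 0.0]
ft_force: [-0.4, 0.2, -0.3]
width: 32.1
```

Call:
{"method": "apply_moves", "body": {"series": [[[0, 0, 0, 0, 0, 0, 0.52], [0, 0, 0, 0, 0, 0, 0.52], [0, 0, 0, 0, 0, 0, 0.52], [0, 0, 0, 0, 0, 0, 0.52], [0, 0, -1, 0, 0, 0, 0.52], [0, 0, -2, 0, 0, 0, 0.52], [0, 0, -3, 0, 0, 0, 0.52], [0, 0, -3, 0, 0, 0, 0.52], [0, 0, -3, 0, 0, 0, 0.52], [0, 0, 0, 0, 0, 0, 0.52]]]}}

```text
t: 35.75
ee_pos: [406.4, 228.9, 177.8]
orientation: [-0.005, 3.135, 0.005]
ft_force: [0.9, -0.2, 0.2]
width: 45.4
```

Call:
{"method": "apply_moves", "body": {"series": [[[2, -3, -1, 0, 0, 0, 0.52], [2, -3, -1, 0, 0, 0, 0.52], [0, -3, 0, 0, 0, 0, 0.52], [0, 0, 0, 0, 0, 0, 0.52], [0, 0, 0, 0, 0, 0, 0.52]]]}}

```text
t: 36.25
ee_pos: [364.5, 137.3, 193.7]
orientation: [-0.002, 3.141, 0.0]
ft_force: [0.2, 0.4, 0.2]
width: 45.6
```

Run:
```python
from h import *
plan([360,140,150]);w=snap('wrist','w16');t=snap('top','top2');s=snap('scene','scene2')
# montage: wrist left, zoomed top crops right
a=cv2.resize(w['img'],(480,360));b=cv2.resize(t['img'][225:300,330:465],None,fx=2.3,fy=2.3);c=cv2.resize(s['img'][180:330,150:430],None,fx=1.7,fy=1.6)
M=np.zeros((600,800,3),np.uint8);M[:360,:480]=a;M[:b.shape[0],485:485+b.shape[1]]=b[:,:315];M[360:600,:476]=c[:240];M[200:500,485:800]=cv2.resize(t['img'][285:345,160:223],(315,300))
cv2.imwrite('pics/fin.png',M)
```

```text
t 36.25 ee [364.5 137.3 193.7] yang 90.1 tilt [0. 0.] F [0.2 0.4 0.2] w 45.6 q6 -1.24
SHIFT cm [0.45 0.27 4.37] len 4.4
```

View pics/fin.png

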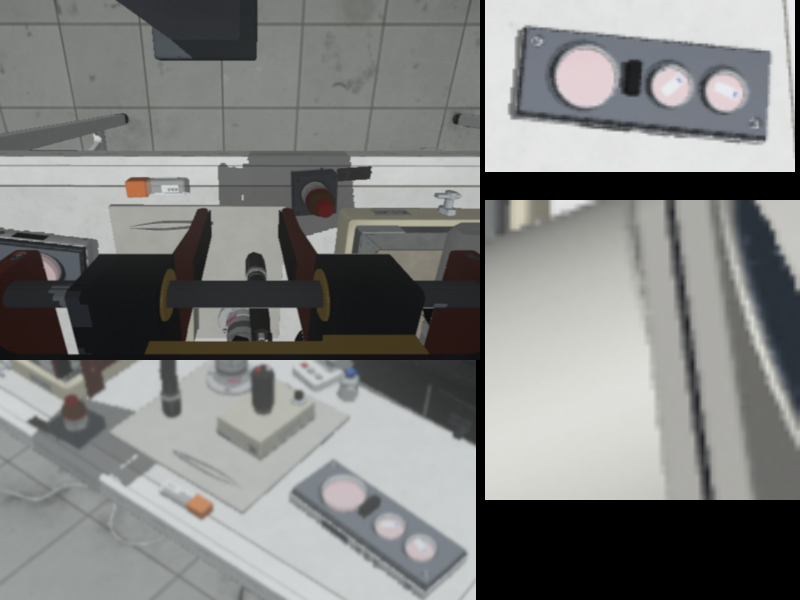

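The final view shows the plate flat over both pins and all three dishes in their openings. The brown bottle stands upright in the well, and the bystanders haven't moved. One numeric check before handing in.

Run:
```python
from h import *
def cap(d,roi):
    h=cv2.cvtColor(d['img'],cv2.COLOR_BGR2HSV);x0,y0,x1,y1=roi
    m=((h[...,1]>120)&((h[...,0]<6)|(h[...,0]>172))&(h[...,2]>60))[y0:y1,x0:x1].astype(np.uint8);n,l,s,c=cv2.connectedComponentsWithStats(m);i=1+np.argmax(s[1:,4]);return s[i][4],c[i]+[x0,y0]
w,s=load('w16'),load('scene2');a=cap(w,(395,235,455,295));b=cap(s,(175,195,215,225));print(a,b)
print('cap',tri((w,*a[1]),(s,*b[1])),'exp z ~72; well ~(403,227)')
t=load('top2');h=cv2.cvtColor(t['img'],cv2.COLOR_BGR2HSV);x0,y0=335,230
m=((h[...,1]>18)&((h[...,0]<15)|(h[...,0]>160))&(h[...,2]>120))[y0:295,x0:460].astype(np.uint8);m=cv2.morphologyEx(m,cv2.MORPH_CLOSE,np.ones((5,5)))
n,l,st,c=cv2.connectedComponentsWithStats(m);th=np.radians(-7.3);o=onplane(t,352,243,36)[:2]/2+onplane(t,446,279,36)[:2]/2;Rm=np.array([[np.cos(th),-np.sin(th)],[np.sin(th),np.cos(th)]])
for i in range(1,n):
    if st[i][4]>60:print(st[i],'plate frame',((onplane(t,*(c[i]+[x0,y0]),41)[:2]-o)@Rm).round(1))
```

```text
Traceback (most recent call last):
ValueError: attempt to get argmax of an empty sequence
```

Run:
```python
from h import *
w,s=load('w16'),load('scene2')
a=(425,276);b=(193,206)
print('cap',tri((w,*a),(s,*b)),'exp z ~70-75; well ~(403,227)')
t=load('top2');h=cv2.cvtColor(t['img'],cv2.COLOR_BGR2HSV);x0,y0=335,230
m=((h[...,1]>18)&((h[...,0]<15)|(h[...,0]>160))&(h[...,2]>120))[y0:295,x0:460].astype(np.uint8);m=cv2.morphologyEx(m,cv2.MORPH_CLOSE,np.ones((5,5)))
n,l,st,c=cv2.connectedComponentsWithStats(m);th=np.radians(-7.3);o=onplane(t,352,243,36)[:2]/2+onplane(t,446,279,36)[:2]/2;Rm=np.array([[np.cos(th),-np.sin(th)],[np.sin(th),np.cos(th)]])
for i in range(1,n):
    if st[i][4]>60:print(st[i],'plate frame',((onplane(t,*(c[i]+[x0,y0]),41)[:2]-o)@Rm).round(1))
```

```text
cap (array([400.01822828, 219.45683536,  73.15049521]), [1.496848388242822, 0.5562676294796559]) exp z ~70-75; well ~(403,227)
[ 26  16  25  25 464] plate frame [-0.6 52. ]
[ 68  25  16  15 141] plate frame [ -1.7 -23.1]
[ 92  28  15  15 128] plate frame [ -1.3 -70.6]
```

```bash
python3 -c "
from h import *
d=load('w16')
for z in (70,75): print(onplane(d,426,276,z).round(1))
print(ctrl.close_job())"
```

```text
[400.1 221.4  70. ]
[397.9 219.9  75. ]
the job is handed in; nothing more can be done
None
```

The job is handed in at about 36 s of the 134 s allowed, and as far as I could see everything is in place; no verdict is reported.

- **Plate:** it is threaded over both pins. Held above the warmer, it matched the pins to under 1 mm and 0.1°. I released it with its underside at about 28 mm, and it met no force on the way down.
- **Dishes:** each one went into the opening of its size without contact force and was let go within 1–2 mm of the hot plate.
- **Bottle:** it was lowered the full depth of the well without contact and released with its bottom at about 12 mm, which is the well floor. It stands upright in the last wrist and scene views.
- **Bystanders:** the tweezers and pipette capsule look unmoved in the last views, and so does the white bottle as far as the scene view shows it. The arm was about 19 cm up, clear of everything.

**Checks that disagreed**
- In the last top view the dishes read 2.6–5 mm low in the plate's y: 52 against 57, -23 against -20, and -71 against -68. I took this as mostly camera bias, since the openings leave only 3.5–4.5 mm of play.
- The bottle cap measured 6–8 mm off the well centre in y, from hand-picked pixels. The play in the well is only ±3.5 mm, so I trusted the arm's position and the insertion depth instead.

**Other slips**
- The first grip on the plate handle was lifted before the fingers had closed; I repeated it without disturbing the plate.
- I viewed 17 pictures, three over the budget of 14.

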